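# Ready the balance: lower its telescoping draught shield and set out one weighing cup

## Task

Get the balance ready for weighing: collapse the telescoping draught shield around its pan, pushing the innermost sleeve fully home first and then the middle one, until their rims are flush. Then lift only the top weighing cup from the leaning nested stack, leaving the other two nested in the holder, and gently set it upright in the middle of the pan, leaving everything else on the bench where it stands.

Things in the scene. Friction and masses are not known exactly. Their poses are not given: they have to be found in the camera images.
- inner_sleeve (a joint): How far the inner sleeve of the draught shield stands up out of the middle one, m: 0 = fully home, rims flush; at most 0.042. Slides straight up and down, stays where left (friction about 3 N, no spring) and rides on the middle sleeve. Pushing down on its rim moves it alone until it is home; pushing on drives the middle sleeve too.
- middle_sleeve (a joint): How far the middle aluminium sleeve stands up out of the fixed outer grey ring of the balance, m: 0 = fully home, rims flush with the fixed ring; at most 0.042. Slides straight up and down, stays where it is left (friction about 8 N, no spring).
- inner_rim (a point): Centre of the top rim of the inner sleeve (a point on the sleeve's axis, level with the rim). The sleeve is an open upright tube, 124 mm outer and 112 mm inner diameter, 44 mm long, plain aluminium, the tallest and narrowest of the three. Any spot of its rim can be pushed; with the sleeves home this point is 5 mm below pan_top.
- middle_rim (a point): Centre of the top rim of the middle sleeve: open upright tube, 138 mm outer and 128 mm inner diameter, 44 mm long. The fixed grey ring around it is 152 mm outer, 142 mm inner diameter, its rim 100 mm above the bench.
- pan_top (a point): Centre of the upper face of the balance's round steel pan, 76 mm in diameter, 105 mm above the bench, on the sleeves' axis. z up; the display console lies towards -x. The white housing is 200 mm (x) by 190 mm (y), 56 mm high, fixed to the bench; the console reaches 143 mm from the pan's centre, 36 mm high.
- cup_a_mid (a point): Centre (half-way up, on the axis) of the TOP white weighing cup, the one to take; z along its axis towards its mouth. Round, 52 mm tall: from the rim down 15 mm a straight band of 62 mm outer diameter, below it a cone narrowing to a flat 38 mm foot; wall 3 mm, 50 to 85 g. The top cup leans about 38 degrees from vertical; the cup comes out along its axis, 32 mm of it being inside the next cup.
- cup_b_mid (a point): Centre (half-way up) of the second cup, same shape, nested loosely under the top cup, which rests on its thick floor; it must stay. Its rim (same 62 mm diameter) is 20 mm below the top cup's rim along the axis.
- cup_c_mid (a point): Centre (half-way up) of the third, lowest cup, same shape, nested in the holder; must stay.
- cup_holder: Dark steel holder fixed to the bench: a base plate 140 mm (x) by 100 mm (y), 12 mm thick, carrying a leaning cup-shaped socket in which the stack of three cups sits. Origin at the centre of the plate's underside. The stack leans towards the holder's -x.
- jar: Bystander: small glass jar with a blue cap, 48 mm diameter, 75 mm tall; origin at the underside.
- bottle: Bystander: amber bottle, 70 mm diameter, 150 mm tall; origin at the underside.
- beaker: Bystander: glass beaker, 72 mm diameter, 95 mm tall; origin at the underside.
- spoon: Bystander: steel measuring spoon lying on the bench, 160 mm long.
- cup_a: The top cup itself (see cup_a_mid); origin at the centre of its foot's underside.
Things that resemble listed ones, but are neither listed nor needed, are in the scene too. What is shaped like the cup_a but orange or purple is not meant. What is shaped like the part that bears cup_b_mid but green or pink is not meant.

How it is judged:
By the outcome, as a careful person would: the job done as asked, in the order asked, and still so for the second after the job is handed in, with the robot touching nothing.
It also fails if it takes over 62 s, if anything falls off the work surface, if the arm or the gripper's body presses on something with over 40 N, if the wrist force passes 120 N, or if a joint passes its speed limit or range.

## Robot

A 7-joint arm with a two-finger parallel gripper is mounted at the origin on the work surface. World frame = base frame: x ahead of the robot, y to its left, z up, the work surface at z = 0. Lengths are in mm, angles in rad, forces in N, time in s.
With the tool pointing down it reaches from about 400 to 850 mm from the base axis. Payload 10.4 kg.
Tool frame: the origin (TCP) lies at the very end of the fingers, on their centre line; the grasp point (between the pads) lies 19 mm behind it; z points along the fingers, y is the direction in which the jaws open and shut (so a half turn about z gives the same grasp; the last joint's range is limited). The gripper opens to 87 mm and grips with 3 to 60 N. Pads are 19 mm wide; open, the fingers measure 117 mm over their backs; the gripper's body (75 mm by 190 mm) begins 51 mm behind the grasp point.
Start: joints at [-1.202, 0.332, -0.065, 1.46, 0.022, 1.35, -0.088], TCP at [238.647, 577.667, 222.576] pointing down, gripper open.
Joint ranges: [-2.6, 2.6], [-0.5, 2.12], [-1.47, 1.34], [0.16, 2.42], [-1.27, 4.41], [0.06, 2.06], [-2.6, 2.6]. Speed limits (rad/s): [2.22, 2.22, 2.79, 2.79, 3.14, 3.14, 3.14].

## Interface

Orientations are given as a 3x3 rotation matrix whose columns are the frame's x, y, z axes.
In Python, from station import r gives the robot as it stands.
- The arm moves only by the shell command python3 -m crank 'ROWS' [FORCE]. ROWS is JSON, a list of rows, each an object with "dr": the turn, a rotation vector about the world's x, y, z in rad, a list of three; "delta_pos": the shift along the world's x, y, z in m, a list of three; "hand": the closure in counts, from 0 (fully open) to 255 (shut). A call has 1 to 12 rows; each row shifts and turns the commanded pose from where the row before left it; what a row does not reach is not made up. A row lasts 1/8 s, in which the tool goes at most 62.5 mm and 10.7 degrees, less where a joint would pass 70% of its speed; a pose out of reach is approached as far as the arm can. A call with a gripper value outside its range is refused whole. The fingers move at their own pace and stop on an object; FORCE is the grip in N (left out, the last holds). Time passes only in rows, so rows that do not move let the fingers close. It gives the time, the measured TCP pose, the force and the opening at its end, in the units of the state.
- r.get_obs(): the state, without advancing time (a new reading comes with each control period).
- r.capture(name): name is "scene" or "side" or "wrist"; returns a dict with "image" (420x560x3 uint8, blue, green, red), "depth" (420x560 float32, mm along the optical axis (not along the pixel's ray), 0 where there is no reading), "intrinsics" (3x3 intrinsics, pixels), "distortion" ([k1, k2, p1, p2, k3] as OpenCV has them; the pictures are not rectified), "rvec" (rotation vector, rad) and "tvec" (3), from world to camera coordinates, as OpenCV has them. Camera axes: x right, y down, z forward; pixel columns grow to the right and rows downward; lengths in mm; the calibration is good to about 2 mm. A picture is of the moment at which its call begins.
- r.finish_job(): hands the job in, once; it reports no verdict.
Trained networks look in a picture, given as the dict that the camera call returned (one of the last four; its "shot" number tells which), for a name from the list of things; names that differ only in an ending like _2 or _b are one class to them, and where a whole thing is asked for, a point or a joint stands for the part that bears it (a point fixed in the world has none). Each returns a list of dicts, best first, with "confidence" (0 to 1); they miss things now and then, are a little off and sometimes report something else, mostly with a low value. They report only what shows in the picture. A call takes as long as a camera call. They do not tell look-alikes from the thing itself.
- r.recognise(picture, name): "location" ([x, y, z] in mm, in the coordinates of the camera as it stood for that picture, good to about 4 mm: the middle of the surface that is visible of it).
- r.masks_of(picture, name): "mask" (420x560 bool, what is visible of it).
- r.place_of(picture, name): "location" ([x, y, z] in mm, in the coordinates of the camera as it stood for that picture, good to about 4 mm: a listed point, or the origin of a listed thing).
The state is a dict: "clock": time; "joints": joint angles; "joint_vel": joint speeds; "tau": joint torques, N m; "position": TCP position; "eef_rot": TCP orientation; "contact_force": force on the tool from outside, world axes, zero at the start; "moment": the same for the moment, N m; "finger_gap": opening from 0.0 (shut) to 1.0 (fully open).
Only numpy, scipy, OpenCV 4.12 (cv2) and the standard library are available. Lean on these libraries where they do the work, as an engineer would, in place of code of your own. Each camera call takes 0.05 s, during which the arm holds its last target.

## Working session

There is one attempt and no reset: what is moved stays moved. The work goes in short steps, Python scripts to look and compute and a shell command to move; the robot and the scene stay as the last step left them, time stands still between calls to the robot, and variables do not carry over. Pictures are saved under pics/ and viewed, and the job is handed in when it is done.

```bash
ls; mkdir -p pics; cat > h.py <<'E'
import numpy as np, cv2
from station import r
def cam(p):
    R,_=cv2.Rodrigues(np.array(p["rvec"],float)); return R,np.array(p["tvec"],float).reshape(3)
def w(p,c):
    R,t=cam(p); return R.T@(np.asarray(c,float)-t)
def cloud(p):
    d=p["depth"]; K=np.array(p["intrinsics"]); D=np.array(p["distortion"])
    v,u=np.mgrid[0:d.shape[0],0:d.shape[1]]
    n=cv2.undistortPoints(np.stack([u,v],-1).reshape(-1,1,2).astype(float),K,D).reshape(d.shape[0],d.shape[1],2)
    c=np.dstack([n[...,0]*d,n[...,1]*d,d]); R,t=cam(p)
    P=(c-t)@R; P[d<=0]=np.nan
    return P
E
python3 - <<'E'
from h import *
o=r.get_obs(); print({k:np.round(o[k],3).tolist() for k in o})
for n in ["scene","side","wrist"]:
    p=r.capture(n); cv2.imwrite(f"pics/{n}0.png",p["image"]); np.savez(f"{n}0.npz",**{k:np.array(v) for k,v in p.items()})
    for q in ["pan_top","inner_rim","middle_rim","cup_a_mid","cup_b_mid","cup_holder","cup_a","jar","bottle","beaker","spoon"]:
        print(n,q,[(np.round(w(p,x["location"])).tolist(),round(x["confidence"],2)) for x in r.place_of(p,q)[:4]])
print(r.get_obs()["clock"])
E
```

```text
pics
{'clock': 0.0, 'joints': [-1.202, 0.333, -0.065, 1.461, 0.022, 1.35, -0.088], 'joint_vel': [0.0, 0.001, -0.002, 0.001, 0.001, -0.001, 0.0], 'tau': [-0.0, -62.325, 0.025, -38.99, -0.061, 0.04, 0.0], 'position': [238.487, 577.288, 221.772], 'eef_rot': [[-0.924, 0.382, -0.0], [0.382, 0.924, -0.001], [-0.0, -0.001, -1.0]], 'contact_force': [-0.121, 0.05, -0.323], 'moment': [0.039, 0.053, -0.025], 'finger_gap': 1.0}
scene pan_top [([583.0, 247.0, 106.0], 0.74)]
scene inner_rim [([584.0, 245.0, 151.0], 0.96), ([589.0, 246.0, 128.0], 0.31)]
scene middle_rim [([588.0, 246.0, 126.0], 0.64)]
scene cup_a_mid [([412.0, -186.0, 25.0], 0.83), ([530.0, -186.0, 117.0], 0.67), ([573.0, -329.0, 24.0], 0.59), ([618.0, 435.0, -0.0], 0.5)]
scene cup_b_mid [([477.0, -324.0, 23.0], 0.65), ([713.0, -152.0, 28.0], 0.57), ([545.0, -182.0, 101.0], 0.46), ([532.0, -183.0, 116.0], 0.24)]
scene cup_holder [([557.0, -177.0, -1.0], 0.58)]
scene cup_a [([408.0, -184.0, 0.0], 0.63), ([574.0, -329.0, -1.0], 0.58), ([541.0, -184.0, 98.0], 0.56)]
scene jar [([592.0, -8.0, 5.0], 0.85)]
scene bottle [([618.0, 433.0, 
[... 319 characters left out ...]
-187.0, 117.0], 0.81), ([411.0, -184.0, 20.0], 0.78)]
side cup_b_mid [([722.0, -151.0, 24.0], 0.89), ([477.0, -327.0, 28.0], 0.74), ([539.0, -185.0, 101.0], 0.65)]
side cup_holder [([558.0, -177.0, -0.0], 0.75)]
side cup_a [([573.0, -327.0, -0.0], 0.68), ([542.0, -184.0, 95.0], 0.6), ([405.0, -184.0, 1.0], 0.57)]
side jar [([590.0, -7.0, -2.0], 0.94)]
side bottle [([613.0, 434.0, 3.0], 0.93), ([553.0, -180.0, 86.0], 0.4)]
side beaker [([585.0, -450.0, 1.0], 0.93)]
side spoon [([451.0, 9.0, 5.0], 0.91)]
wrist pan_top []
wrist inner_rim []
wrist middle_rim []
wrist cup_a_mid []
wrist cup_b_mid []
wrist cup_holder []
wrist cup_a []
wrist jar []
wrist bottle []
wrist beaker []
wrist spoon []
1.8
```

View pics/scene0.png

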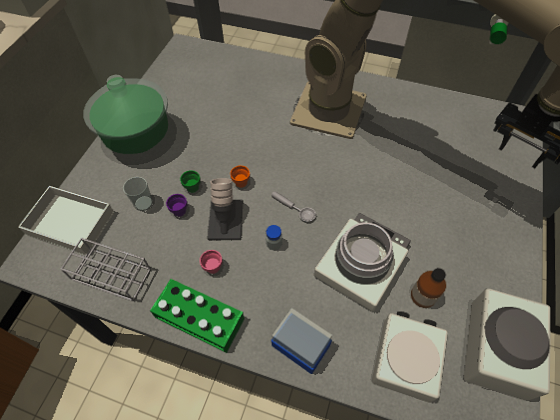

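View pics/side0.png

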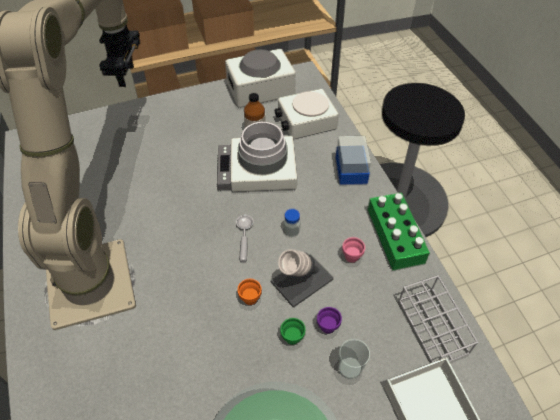

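View pics/wrist0.png

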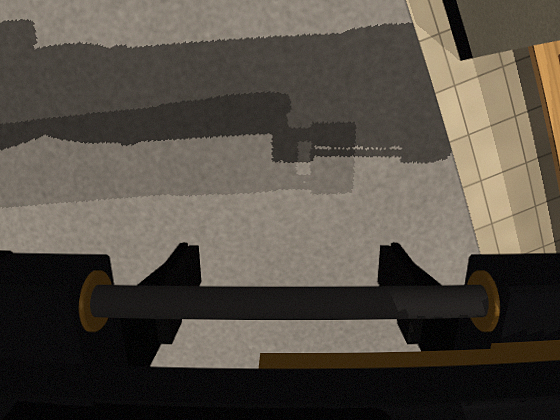

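The scene view shows the balance with raised sleeves at about (367,248) and the leaning white stack in its holder at about (222,195). The side view shows them at (262,150) and (295,265). The orange, purple, green and pink cups are decoys. Next I'll refine the shield and stack positions from depth.

```bash
python3 - <<'E'
from h import *
from scipy.optimize import least_squares
for n in ["scene","side"]:
    p=dict(np.load(f"{n}0.npz")); P=cloud(p).reshape(-1,3); im=p["image"].reshape(-1,3)
    q=P[(np.hypot(P[:,0]-586,P[:,1]-247)<85)&(P[:,2]>85)&(P[:,2]<180)]
    h,e=np.histogram(q[:,2],np.arange(85,180,3)); print(n,[(int(a),int(b)) for a,b in zip(e,h)])
    zt=np.percentile(q[:,2],99.5)
    t=q[q[:,2]>zt-6]
    f=least_squares(lambda v:np.hypot(t[:,0]-v[0],t[:,1]-v[1])-59,[586,247],loss="soft_l1"); print("top",zt,len(t),f.x, np.std(f.fun))
    rr=np.hypot(q[:,0]-f.x[0],q[:,1]-f.x[1])
    print("mid",np.histogram(q[(rr>63.5)&(rr<70)][:,2],np.arange(85,170,4)))
    print("out",np.median(q[(rr>71)&(rr<76)][:,2]))
    # stack
    m=(np.abs(P[:,0]-545)<90)&(np.abs(P[:,1]+183)<80)&(P[:,2]>3)&(P[:,2]<200)
    s=P[m]; np.save(f"st_{n}.npy",np.c_[s,im[m]])
    print(len(s), s.max(0),s.min(0))
    I=p["image"]
    for nm,(u,v) in {"scene":{"st":(224,200),"sh":(367,250)},"side":{"st":(298,270),"sh":(262,150)}}[n].items():
        c=I[max(v-50,0):v+50,u-60:u+60]; cv2.imwrite(f"pics/{n}_{nm}.png",cv2.resize(c,(720,600),interpolation=cv2.INTER_CUBIC))
E
```

```text
scene [(85, 49), (88, 45), (91, 48), (94, 59), (97, 152), (100, 177), (103, 378), (106, 151), (109, 50), (112, 64), (115, 49), (118, 82), (121, 116), (124, 150), (127, 71), (130, 63), (133, 43), (136, 57), (139, 50), (142, 69), (145, 129), (148, 173), (151, 29), (154, 1), (157, 0), (160, 0), (163, 0), (166, 0), (169, 0), (172, 0), (175, 0)]
top 151.75357876914094 312 [587.07192056 246.76883361] 1.9709818509011436
mid (array([28, 19, 25, 42, 40, 36, 37, 33, 43, 90, 89,  3,  0,  0,  1,  0,  0,
        0,  0,  0,  0]), array([ 85,  89,  93,  97, 101, 105, 109, 113, 117, 121, 125, 129, 133,
       137, 141, 145, 149, 153, 157, 161, 165, 169]))
out 97.7973824030608
1782 [ 634.92304976 -103.63114474  157.49733181] [ 456.71693585 -262.49004115    3.0130285 ]
side [(85, 67), (88, 55), (91, 62), (94, 77), (97, 95), (100, 105), (103, 160), (106, 110), (109, 62), (112, 55), (115, 69), (118, 77), (121, 86), (124, 115), (127, 73), (130, 57), (133, 61), (136, 54), (139, 60), (142, 71), (145, 79), (148, 104), (151, 37), (154, 7), (157, 0), (160, 0), (163, 0), (166, 0), (169, 0), (172, 0), (175, 0)]
top 153.03380854802856 180 [584.23227697 245.77811598] 2.5346826468891086
mid (array([30, 28, 43, 49, 40, 40, 31, 55, 37, 53, 54, 10,  2,  0,  5,  9,  3,
        2,  0,  0,  0]), array([ 85,  89,  93,  97, 101, 105, 109, 113, 117, 121, 125, 129, 133,
       137, 141, 145, 149, 153, 157, 161, 165, 169]))
out 95.74222917847428
2374 [ 634.50373244 -103.43332075  157.38228748] [ 455.74070664 -262.86239389    3.00204313]
```

View pics/side_st.png

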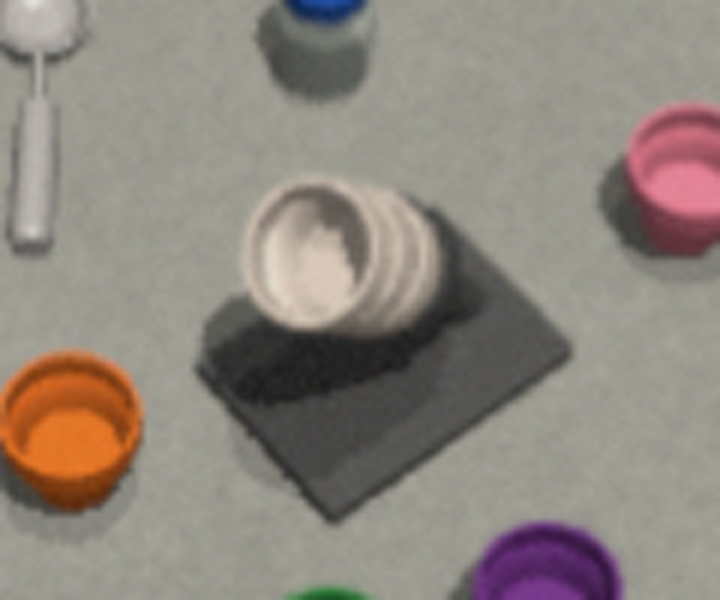

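View pics/scene_st.png

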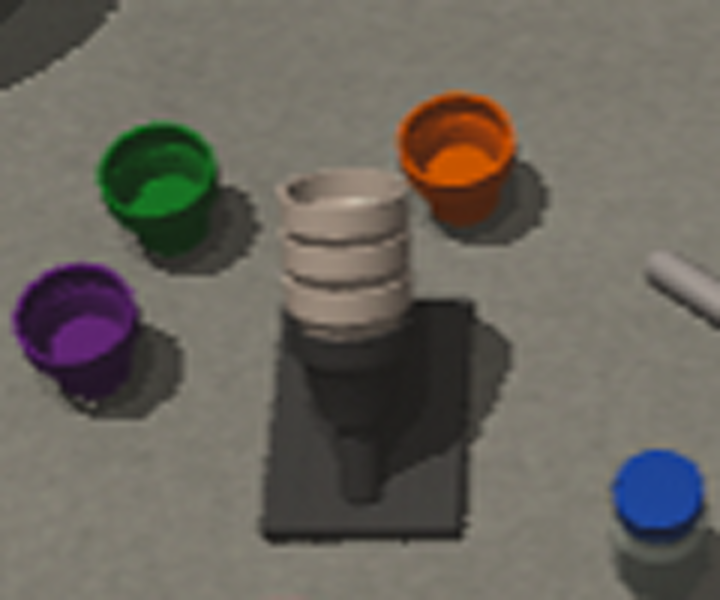

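View pics/scene_sh.png

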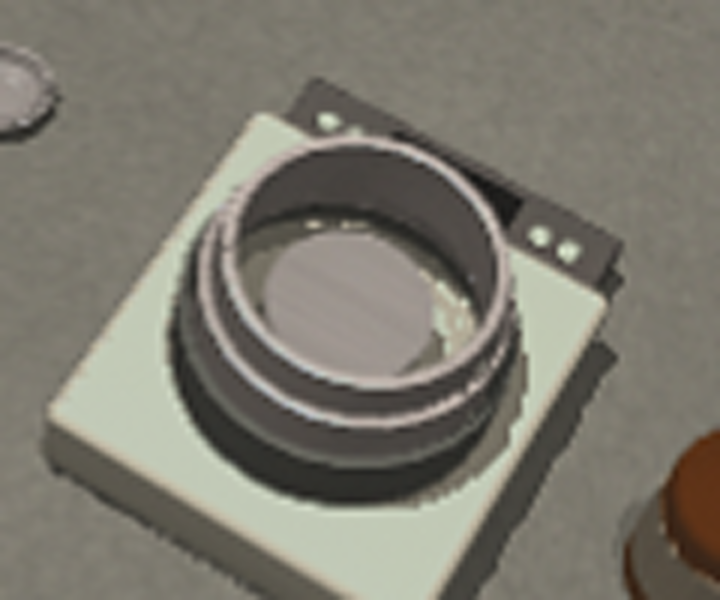

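```bash
python3 - <<'E'
from h import *
from scipy.optimize import least_squares
# fit axis of cup-a: model outer surface band + b band visible; use cylinder r=31 near the top outside + mouth plane rim
def prof(s): # outer radius vs distance below a rim
    a=np.where(s<15,31,31-(s-15)*12/37)
    b=np.where(s<35,31,31-(s-35)*12/37)
    return np.where(s<20,a,b)
S=[]
for n in ["scene","side"]:
    d=np.load(f"st_{n}.npy"); P=d[:,:3]; c=d[:,3:]
    k=(c.min(1)>110)&(P[:,2]>85); P=P[k]; print(n,len(P),P.min(0),P.max(0)); S.append(P)
def res(v,P):
    th,ph=v[3],v[4]
    a=np.array([np.sin(th)*np.cos(ph),np.sin(th)*np.sin(ph),np.cos(th)])
    q=P-v[:3]; s=-(q@a); rad=np.linalg.norm(q+np.outer(s,a),axis=1)  # v: rim centre
    # distance to nearest: outer surface (s>0), inner wall, floor
    out=np.hypot(rad-prof(np.clip(s,0,45)),np.maximum(0,-s)+np.maximum(0,s-45))
    inn=np.hypot(rad-np.where(s<15,28,28-(s-15)*12/37),np.maximum(0,-s))
    rim=np.hypot(s,np.maximum(0,np.abs(rad-29.5)-1.5))
    fl=np.hypot(s-43,np.maximum(0,rad-17))
    ledge=np.hypot(s-20,np.maximum(0,np.abs(rad-29.5)-1.5))
    return np.min([out,inn,rim,ledge],0)
for P in S+[np.vstack(S)]:
    f=least_squares(res,[514,-186,137,np.radians(38),np.pi],args=(P,),loss="soft_l1",f_scale=2)
    v=f.x; print(np.round(v[:3],1),np.degrees(v[3:]),np.median(np.abs(f.fun)))
    a=np.array([np.sin(v[3])*np.cos(v[4]),np.sin(v[3])*np.sin(v[4]),np.cos(v[3])])
    print(" a_mid",v[:3]-26*a)
E
```

```text
scene 244 [ 489.32404153 -216.1186203   106.43739965] [ 572.34009416 -158.83085355  157.49733181]
side 563 [ 488.93464431 -221.03411325   91.29505049] [ 573.05864295 -158.27793766  157.38228748]
[ 518.2 -190.8  137.4] [ 37.04689347 203.03106836] 1.357221738338842
 a_mid [ 532.60024365 -184.70338849  116.67630455]
[ 508.2 -193.9  144.9] [ 58.18202378 188.878649  ] 1.4479229561395215
 a_mid [ 530.05113726 -190.45557858  131.23827704]
[ 517.4 -192.1  140.5] [ 37.01718249 200.71693379] 1.7224762825691187
 a_mid [ 532.02246354 -186.52045276  119.75563896]
```

```bash
python3 - <<'E'
from h import *
def ray(p,u,v,z):
    n=cv2.undistortPoints(np.array([[[u,v]]],float),p["intrinsics"],p["distortion"]).ravel()
    R,t=cam(p); d=R.T@np.array([n[0],n[1],1]); c=-R.T@t
    return c+d*(z-c[2])/d[2]
p=dict(np.load("side0.npz"))
for n,L in {"side":[(270.8,281.7),(293.8,307),(333.3,278.7)],"scene":[(208.2,239.5),(241,239.2),(242.3,200.5)]}.items():
    p=dict(np.load(n+"0.npz"))
    X=[ray(p,u,v,12)[:2] for u,v in L]; print(n,np.round(X,1),[ (np.linalg.norm(b-a).round(1),np.degrees(np.arctan2(*(b-a)[::-1])).round(1)) for a,b in zip(X,X[1:])], (X[0]+X[2])/2)
E
```

```text
side [[ 476.  -158.7]
 [ 508.2 -250.2]
 [ 637.3 -204.9]] [(np.float64(96.9), np.float64(-70.6)), (np.float64(136.8), np.float64(19.3))] [ 556.6600586 -181.8180554]
scene [[ 643.2 -195.3]
 [ 611.7 -103.4]
 [ 482.  -149.9]] [(np.float64(97.1), np.float64(108.9)), (np.float64(137.8), np.float64(-160.3))] [ 562.6111504  -172.57504318]
```

```bash
python3 - <<'E'
from h import *
from scipy.optimize import least_squares
def prof(s):
    a=np.where(s<15,31,31-(s-15)*12/37); b=np.where(s<35,31,31-(s-35)*12/37); c=np.where(s<55,31,31-(s-55)*12/37)
    return np.where(s<20,a,np.where(s<40,b,c))
S=[]
for n in ["scene","side"]:
    d=np.load(f"st_{n}.npy"); P=d[:,:3]; c=d[:,3:]
    S.append(P[(c.min(1)>100)&(P[:,2]>80)&(np.abs(P[:,1]+187)<40)&(P[:,0]<570)])
th,ph=np.radians(38),np.radians(199.5)
a=np.array([np.sin(th)*np.cos(ph),np.sin(th)*np.sin(ph),np.cos(th)])
def res(v,P):
    q=P-v[:3]; s=-(q@a); rad=np.linalg.norm(q+np.outer(s,a),axis=1)
    out=np.hypot(rad-prof(np.clip(s,0,70)),np.maximum(0,-s))
    inn=np.hypot(rad-np.where(s<15,28,28-(s-15)*12/37),np.maximum(0,-s)+np.maximum(0,s-46))
    fl=np.hypot(s-44,np.maximum(0,rad-17))
    return np.min([out,inn,fl],0)
for P in S+[np.vstack(S)]:
    f=least_squares(res,[514,-190,137],args=(P,),loss="soft_l1",f_scale=2)
    v=f.x; print(len(P),"rim",v.round(1),"mid",(v-26*a).round(1),np.median(np.abs(f.fun)).round(2), "TCP14",(v-14*a).round(1))
print(a)
E
```

```text
304 rim [ 514.1 -190.1  139.5] mid [ 529.2 -184.8  119. ] 1.01 TCP14 [ 522.3 -187.2  128.5]
580 rim [ 507.3 -193.5  148.7] mid [ 522.4 -188.2  128.2] 1.14 TCP14 [ 515.4 -190.7  137.7]
884 rim [ 507.8 -193.3  148.5] mid [ 522.9 -187.9  128. ] 1.19 TCP14 [ 516.  -190.4  137.4]
[-0.58034805 -0.20551202  0.78801075]
```

```bash
python3 - <<'E'
from h import *
from scipy.optimize import least_squares
def prof(s):
    a=np.where(s<15,31,31-(s-15)*12/37); b=np.where(s<35,31,31-(s-35)*12/37); c=np.where(s<55,31,31-(s-55)*12/37)
    return np.where(s<20,a,np.where(s<40,b,c))
S=[]
for n in ["scene","side"]:
    d=np.load(f"st_{n}.npy"); P=d[:,:3]; c=d[:,3:]
    S.append(P[(c.min(1)>100)&(P[:,2]>80)&(np.abs(P[:,1]+187)<40)&(P[:,0]<570)])
def res(v,P):
    th,ph=np.radians(v[3]),np.radians(v[4])
    a=np.array([np.sin(th)*np.cos(ph),np.sin(th)*np.sin(ph),np.cos(th)])
    q=P-v[:3]; s=-(q@a); rad=np.linalg.norm(q+np.outer(s,a),axis=1)
    out=np.hypot(rad-prof(np.clip(s,0,70)),np.maximum(0,-s))
    inn=np.hypot(rad-np.where(s<15,28,28-(s-15)*12/37),np.maximum(0,-s)+np.maximum(0,s-32))
    fl=np.hypot(s-32,np.maximum(0,rad-22))
    return np.r_[np.min([out,inn,fl],0),(v[3]-38)*2,(v[4]-199.5)*2]
for P in S+[np.vstack(S)]:
  for z0 in (137,145):
    f=least_squares(res,[514,-190,z0,38,199.5],args=(P,),loss="soft_l1",f_scale=2)
    v=f.x;th,ph=np.radians(v[3]),np.radians(v[4])
    a=np.array([np.sin(th)*np.cos(ph),np.sin(th)*np.sin(ph),np.cos(th)])
    print(len(P),"rim",v.round(1),"mid",(v[:3]-26*a).round(1),np.median(np.abs(f.fun)).round(2), f.cost.round())
E
```

```text
304 rim [ 514.  -190.   139.5   37.8  198.9] mid [ 529.1 -184.9  119. ] 1.04 326.0
304 rim [ 514.  -190.   139.5   37.8  198.9] mid [ 529.1 -184.9  119. ] 1.04 326.0
580 rim [ 515.3 -192.   141.3   36.6  201.3] mid [ 529.8 -186.3  120.4] 1.17 804.0
580 rim [ 515.4 -191.9  141.3   36.6  201.4] mid [ 529.8 -186.3  120.5] 1.15 804.0
884 rim [ 514.5 -192.3  140.8   37.3  201.6] mid [ 529.1 -186.5  120.1] 1.14 1177.0
884 rim [ 515.1 -192.1  141.1   36.5  201.7] mid [ 529.5 -186.3  120.2] 1.14 1175.0
```

```bash
python3 -m crank '[{"delta_pos":[0.032,-0.032,0],"dr":[0,0,0],"hand":0},{"delta_pos":[0.032,-0.032,0],"dr":[0,0,0],"hand":0},{"delta_pos":[0.032,-0.032,0],"dr":[0,0,0],"hand":0},{"delta_pos":[0.032,-0.032,0],"dr":[0,0,0],"hand":0},{"delta_pos":[0.032,-0.032,0],"dr":[0,0,0],"hand":0},{"delta_pos":[0.032,-0.032,0],"dr":[0,0,0],"hand":0},{"delta_pos":[0.032,-0.032,0],"dr":[0,0,0],"hand":0},{"delta_pos":[0.032,-0.032,0],"dr":[0,0,0],"hand":0},{"delta_pos":[0.032,-0.032,0],"dr":[0,0,0],"hand":0},{"delta_pos":[0.03,-0.03,0],"dr":[0,0,0],"hand":0},{"delta_pos":[0,0,0],"dr":[0,0,0],"hand":0}]'
python3 - <<'E'
from h import *
o=r.get_obs(); print(o["position"],o["eef_rot"],o["contact_force"])
p=r.capture("wrist"); cv2.imwrite("pics/w1.png",p["image"])
np.savez("w1.npz",**{k:np.array(v) for k,v in p.items()})
for q in ["pan_top","inner_rim","middle_rim"]:
        print(q,[(np.round(w(p,x["location"])).tolist(),round(x["confidence"],2)) for x in r.place_of(p,q)[:4]])
P=cloud(p); print(np.nanmin(P[...,2]))
q=P.reshape(-1,3); q=q[(np.hypot(q[:,0]-586,q[:,1]-247)<85)&(q[:,2]>85)&(q[:,2]<165)]
print(np.histogram(q[:,2],np.arange(85,168,3)))
E
```

```text
clock: 3.18
position: [559.0, 255.8, 222.5]
eef_rot: [[-0.922, 0.387, 0.001], [0.387, 0.922, -0.002], [-0.001, -0.001, -1.0]]
contact_force: [-0.1, -0.4, -0.5]
finger_gap: 0.997
[558.96924272 255.80381076 222.48263493] [[-9.21915275e-01  3.87390497e-01  9.09646967e-04]
 [ 3.87388913e-01  9.21915111e-01 -1.53539073e-03]
 [-1.43341306e-03 -1.06311302e-03 -9.99998408e-01]] [-0.12000612 -0.36992931 -0.49126744]
pan_top [([585.0, 244.0, 111.0], 0.89)]
inner_rim []
middle_rim []
-3.8254638817524538
(array([ 202,  157,   71,  115, 1094,  652, 6062,  629,  284,  313,  309,
        317,  408, 1916,  245,  241,  231,  240,  235,  237,  593, 2900,
          4,    0,    0,    0,    0]), array([ 85,  88,  91,  94,  97, 100, 103, 106, 109, 112, 115, 118, 121,
       124, 127, 130, 133, 136, 139, 142, 145, 148, 151, 154, 157, 160,
       163, 166]))
```

View pics/w1.png

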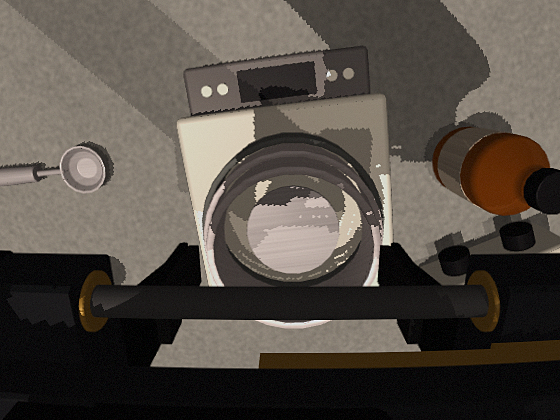

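```bash
python3 - <<'E'
from h import *
from scipy.optimize import least_squares
p=dict(np.load("w1.npz")); q=cloud(p).reshape(-1,3); q=q[(np.hypot(q[:,0]-586,q[:,1]-247)<85)]
for lo,hi,R in [(147.5,151.5,59),(123.5,127,66.5)]:
    t=q[(q[:,2]>lo)&(q[:,2]<hi)]
    f=least_squares(lambda v:np.hypot(t[:,0]-v[0],t[:,1]-v[1])-R,[586,247],loss="soft_l1"); print(f.x,np.std(f.fun),np.median(t[:,2]))
t=q[(q[:,2]>102.5)&(q[:,2]<106)&(np.hypot(q[:,0]-586,q[:,1]-247)<42)];print(np.median(t,0), (t.min(0)+t.max(0))/2, np.ptp(t,axis=0))
E
```

```text
[583.57705098 247.86499996] 1.6644019557731862 149.00595074981672
[583.91034173 247.81485482] 3.55690958923407 125.2131404225274
[582.15970195 248.00517108 104.91085292] [583.62611529 247.64013274 104.25953242] [75.94416402 75.41522028  3.48070317]
```

```bash
python3 -m crank '[{"delta_pos":[-0.0045,0.004,-0.02],"dr":[0,0,0],"hand":0},{"delta_pos":[0,0,-0.03],"dr":[0,0,0],"hand":0},{"delta_pos":[0,0,-0.016],"dr":[0,0,0],"hand":0},{"delta_pos":[0,0,-0.006],"dr":[0,0,0],"hand":0},{"delta_pos":[0,0,-0.005],"dr":[0,0,0],"hand":0},{"delta_pos":[0,0,-0.005],"dr":[0,0,0],"hand":0},{"delta_pos":[0,0,0],"dr":[0,0,0],"hand":0}]'
python3 - <<'E'
from h import *
p=r.capture("wrist"); cv2.imwrite("pics/w2.png",p["image"])
p=r.capture("side"); cv2.imwrite("pics/s2.png",cv2.resize(p["image"][80:220,180:360],(720,560)))
E
```

```text
clock: 4.25
position: [552.4, 263.8, 140.7]
eef_rot: [[-0.924, 0.382, 0.001], [0.382, 0.924, 0.0], [-0.0, 0.001, -1.0]]
contact_force: [-0.3, -0.2, 0.4]
finger_gap: 0.998
```

View pics/s2.png

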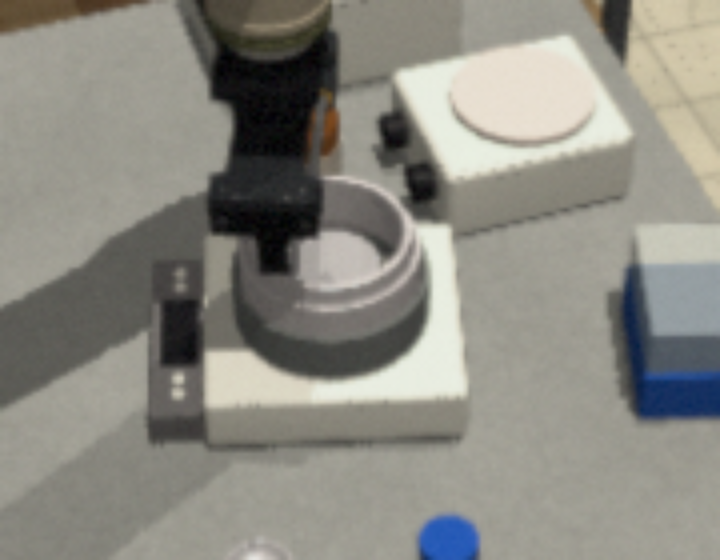

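View pics/w2.png

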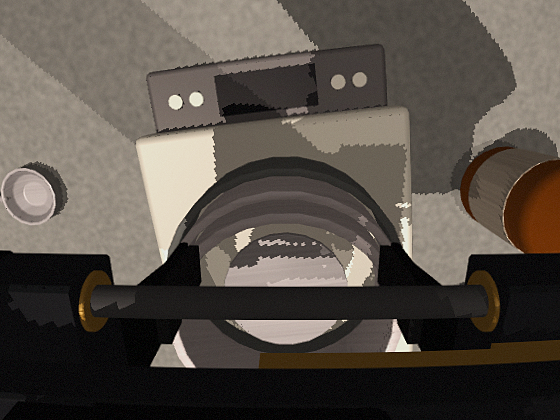

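```bash
cat > rims.py <<'E'
from h import *
def rims(n="side",c=(584,247.5)):
    p=r.capture(n); q=cloud(p).reshape(-1,3)
    d=q[:,:2]-np.array(c); rr=np.hypot(*d.T); an=np.degrees(np.arctan2(d[:,1],d[:,0]))
    out={}
    for nm,lo,hi in [("inner",56,62),("mid",64,69),("ring",71,76)]:
        out[nm]=[(a,np.round(np.nanpercentile(q[m][:,2],[90,97]),1).tolist(),int(m.sum())) for a in range(-180,180,60) for m in [(rr>lo)&(rr<hi)&(an>=a)&(an<a+60)&(q[:,2]>80)&(q[:,2]<158)] if m.sum()>8]
    for k in out: print(n,k,out[k])
E
python3 -c "
from rims import *
rims('side');rims('scene');rims('wrist')"
```

```text
side inner [(-180, [149.2, 155.7], 69), (-120, [140.3, 141.9], 74), (-60, [141.1, 142.9], 40), (0, [140.2, 142.6], 124), (60, [134.9, 139.3], 44), (120, [140.4, 141.9], 9)]
side mid [(-180, [126.5, 144.0], 113), (-120, [125.3, 129.4], 122), (-60, [127.5, 128.7], 54), (0, [130.3, 133.6], 12), (120, [127.3, 128.2], 17)]
side ring [(-180, [103.3, 107.5], 86), (-120, [118.3, 125.9], 88), (-60, [103.2, 104.0], 38), (120, [103.4, 103.9], 18)]
scene inner [(-180, [143.6, 152.2], 41), (-120, [141.6, 142.8], 57), (-60, [141.3, 142.1], 37), (0, [140.5, 141.5], 54), (60, [145.9, 154.2], 40), (120, [139.7, 140.3], 15)]
scene mid [(-120, [127.7, 128.8], 42), (-60, [130.2, 133.4], 47), (0, [127.2, 133.4], 55), (60, [127.6, 129.4], 34)]
scene ring [(-120, [102.6, 102.7], 31), (-60, [121.6, 124.7], 60), (0, [112.9, 122.8], 64), (60, [101.3, 102.4], 33)]
wrist inner [(-180, [148.3, 155.1], 1109), (-120, [140.3, 140.7], 532), (-60, [113.6, 114.9], 69), (0, [140.0, 140.5], 482), (60, [150.3, 155.5], 809), (120, [140.5, 140.8], 2119)]
wrist mid [(-180, [149.3, 155.4], 1149), (-60, [83.9, 84.1], 21), (0, [84.5, 84.6], 22), (60, [153.5, 156.6], 608), (120, [125.9, 126.3], 1981)]
wrist ring [(-180, [100.5, 100.9], 909), (60, [100.9, 149.3], 547), (120, [100.6, 101.0], 1384)]
```

```bash
python3 -m crank '[{"delta_pos":[0,0,-0.005],"dr":[0,0,0],"hand":0},{"delta_pos":[0,0,-0.005],"dr":[0,0,0],"hand":0},{"delta_pos":[0,0,-0.005],"dr":[0,0,0],"hand":0},{"delta_pos":[0,0,-0.003],"dr":[0,0,0],"hand":0}]'; python3 -c "
from rims import *
rims('wrist')"; python3 -m crank '[{"delta_pos":[0,0,-0.004],"dr":[0,0,0],"hand":0},{"delta_pos":[0,0,-0.004],"dr":[0,0,0],"hand":0},{"delta_pos":[0,0,-0.004],"dr":[0,0,0],"hand":0},{"delta_pos":[0,0,-0.004],"dr":[0,0,0],"hand":0},{"delta_pos":[0,0,-0.004],"dr":[0,0,0],"hand":0}]'; python3 -c "
from rims import *
rims('wrist')"
```

```text
clock: 5.0
position: [552.5, 263.7, 122.7]
eef_rot: [[-0.924, 0.382, 0.001], [0.382, 0.924, 0.0], [-0.0, 0.001, -1.0]]
contact_force: [-1.4, -1.0, 7.4]
finger_gap: 1.0
wrist inner [(-180, [146.5, 152.1], 1123), (-120, [122.5, 122.9], 521), (-60, [96.7, 98.1], 69), (0, [122.3, 122.7], 444), (60, [142.0, 147.8], 907), (120, [122.8, 123.2], 1730)]
wrist mid [(-180, [150.3, 155.8], 1469), (-120, [122.6, 122.8], 179), (0, [122.7, 123.2], 84), (60, [153.0, 156.5], 822), (120, [122.7, 123.1], 2356)]
wrist ring [(-180, [100.5, 100.8], 1060), (60, [150.3, 156.3], 686), (120, [100.5, 100.9], 1726)]
clock: 5.68
position: [552.5, 263.7, 102.9]
eef_rot: [[-0.924, 0.382, 0.001], [0.382, 0.924, 0.0], [-0.0, 0.001, -1.0]]
contact_force: [-0.8, -1.6, 6.7]
finger_gap: 1.0
wrist inner [(-180, [152.5, 156.5], 1328), (-120, [102.7, 103.3], 466), (0, [102.8, 103.2], 314), (60, [153.6, 156.7], 1320), (120, [102.9, 103.4], 1770)]
wrist mid [(-180, [138.2, 142.8], 1413), (-120, [102.9, 103.2], 178), (0, [102.9, 103.2], 89), (60, [139.2, 142.2], 876), (120, [102.9, 103.3], 1870)]
wrist ring [(-180, [100.5, 101.0], 1229), (-120, [100.4, 100.6], 121), (0, [100.6, 100.9], 46), (60, [140.8, 144.4], 816), (120, [100.5, 100.9], 2173)]
```

```bash
python3 -m crank '[{"delta_pos":[0,0,-0.002],"dr":[0,0,0],"hand":0},{"delta_pos":[0,0,-0.001],"dr":[0,0,0],"hand":0},{"delta_pos":[0,0,-0.0005],"dr":[0,0,0],"hand":0}]'; python3 -c "
from rims import *
rims('wrist')"
```

```text
clock: 6.1
position: [552.5, 263.7, 100.2]
eef_rot: [[-0.924, 0.382, 0.001], [0.382, 0.924, 0.001], [-0.0, 0.001, -1.0]]
contact_force: [-4.4, -2.8, 15.7]
finger_gap: 1.001
wrist inner [(-180, [152.6, 156.7], 1411), (-120, [100.2, 100.7], 439), (0, [100.1, 100.7], 300), (60, [152.6, 156.2], 1391), (120, [100.4, 100.8], 1762)]
wrist mid [(-180, [135.8, 140.1], 1369), (-120, [100.3, 100.6], 183), (0, [100.5, 100.7], 91), (60, [137.3, 141.9], 897), (120, [100.5, 100.9], 1790)]
wrist ring [(-180, [100.5, 101.0], 1255), (-120, [100.3, 100.8], 91), (0, [100.1, 100.5], 35), (60, [138.1, 141.8], 818), (120, [100.6, 100.9], 2251)]
```

```bash
python3 -m crank '[{"delta_pos":[0,0,-0.0006],"dr":[0,0,0],"hand":0},{"delta_pos":[0,0,0],"dr":[0,0,0],"hand":0}]'
```

```text
clock: 6.4
position: [552.5, 263.8, 100.2]
eef_rot: [[-0.924, 0.382, 0.001], [0.382, 0.924, 0.001], [-0.001, 0.001, -1.0]]
contact_force: [-5.5, -2.1, 17.2]
finger_gap: 1.0
```

```bash
python3 -m crank '[{"delta_pos":[0,0,-0.0015],"dr":[0,0,0],"hand":0},{"delta_pos":[0,0,0],"dr":[0,0,0],"hand":0}]'
```

```text
clock: 6.65
position: [552.6, 263.9, 99.9]
eef_rot: [[-0.924, 0.382, 0.001], [0.382, 0.924, 0.001], [-0.001, 0.002, -1.0]]
contact_force: [-10.1, -4.9, 28.2]
finger_gap: 0.998
```

```bash
python3 -m crank '[{"delta_pos":[0,0,0.013],"dr":[0,0,0],"hand":0},{"delta_pos":[0,0,0.04],"dr":[0,0,0],"hand":0},{"delta_pos":[0,0,0.04],"dr":[0,0,0],"hand":0},{"delta_pos":[0,0,0.04],"dr":[0,0,0],"hand":0},{"delta_pos":[-0.006,-0.039,0],"dr":[0,0,0.1466],"hand":0},{"delta_pos":[-0.006,-0.039,0],"dr":[0,0,0.1466],"hand":0},{"delta_pos":[-0.006,-0.039,0],"dr":[0,0,0.1466],"hand":0},{"delta_pos":[-0.006,-0.039,0],"dr":[0,0,0.1466],"hand":0},{"delta_pos":[-0.006,-0.039,0],"dr":[0,0,0.1466],"hand":0},{"delta_pos":[-0.006,-0.039,0],"dr":[0,0,0],"hand":0},{"delta_pos":[0,0,0],"dr":[0,0,0],"hand":0}]'; python3 -c "
from rims import *
rims('side');print(np.round(r.get_obs()['joints'],2))"
```

```text
clock: 8.02
position: [515.7, 26.3, 229.9]
eef_rot: [[-0.944, -0.33, -0.0], [-0.33, 0.944, -0.001], [0.0, -0.0, -1.0]]
contact_force: [-0.1, -0.1, -0.2]
finger_gap: 0.999
side inner [(-60, [103.1, 104.3], 9)]
side mid [(-180, [102.1, 103.0], 18), (-60, [102.6, 103.4], 18)]
side ring [(-180, [101.1, 102.5], 52), (-60, [103.4, 104.3], 18), (0, [101.4, 104.5], 14), (120, [99.1, 100.2], 9)]
[-0.39  0.08  0.26  1.75 -0.02  1.32  1.79]
```

```bash
python3 -m crank '[{"delta_pos":[-0.006,-0.038,0],"dr":[0,0,0],"hand":0},{"delta_pos":[-0.006,-0.038,0],"dr":[0,0,0],"hand":0},{"delta_pos":[-0.006,-0.038,0],"dr":[0.0554,-0.1563,0],"hand":0},{"delta_pos":[-0.006,-0.038,0],"dr":[0.0554,-0.1563,0],"hand":0},{"delta_pos":[-0.006,-0.038,0],"dr":[0.0554,-0.1563,0],"hand":0},{"delta_pos":[-0.006,-0.04,0],"dr":[0.0554,-0.1563,0],"hand":0},{"delta_pos":[0,0,-0.03],"dr":[0,0,0],"hand":0},{"delta_pos":[0,0,0],"dr":[0,0,0],"hand":0}]'; python3 - <<'E'
from h import *
o=r.get_obs(); print(np.round(o['joints'],2),o["position"],o["eef_rot"])
for n in ["wrist","side","scene"]:
    p=r.capture(n); cv2.imwrite(f"pics/{n}3.png",p["image"]); np.savez(f"{n}3.npz",**{k:np.array(v) for k,v in p.items()})
    for q in ["cup_a_mid","cup_b_mid","cup_a"]:
        print(n,q,[(np.round(w(p,x["location"])).tolist(),round(x["confidence"],2)) for x in r.place_of(p,q)[:4]])
E
```

```text
clock: 9.07
position: [482.0, -187.1, 203.7]
eef_rot: [[-0.77, -0.337, 0.542], [-0.279, 0.942, 0.189], [-0.574, -0.005, -0.819]]
contact_force: [0.2, 0.0, 0.8]
finger_gap: 1.001
[-0.42 -0.34  0.9   2.18 -0.26  0.77  2.58] [ 481.96669394 -187.09271762  203.69200399] [[-0.77004876 -0.33684862  0.54180985]
 [-0.27882539  0.94154295  0.18908535]
 [-0.57383039 -0.0054654  -0.81895593]]
wrist cup_a_mid [([574.0, -327.0, 26.0], 0.86), ([529.0, -188.0, 117.0], 0.83)]
wrist cup_b_mid [([473.0, -327.0, 26.0], 0.9), ([714.0, -146.0, 22.0], 0.58)]
wrist cup_a [([572.0, -327.0, -2.0], 0.93), ([540.0, -184.0, 96.0], 0.84), ([588.0, -5.0, 2.0], 0.71)]
side cup_a_mid [([414.0, -182.0, 21.0], 0.73), ([569.0, -323.0, 27.0], 0.71), ([527.0, -187.0, 121.0], 0.48), ([609.0, 435.0, 4.0], 0.4)]
side cup_b_mid [([475.0, -329.0, 27.0], 0.85), ([719.0, -148.0, 24.0], 0.73), ([541.0, -186.0, 100.0], 0.5)]
side cup_a [([406.0, -185.0, 2.0], 0.71), ([570.0, -328.0, 3.0], 0.65), ([540.0, -183.0, 93.0], 0.54)]
scene cup_a_mid [([411.0, -186.0, 26.0], 0.81), ([530.0, -184.0, 116.0], 0.74), ([576.0, -324.0, 27.0], 0.65)]
scene cup_b_mid [([476.0, -325.0, 20.0], 0.85), ([714.0, -149.0, 26.0], 0.61), ([542.0, -180.0, 102.0], 0.55)]
scene cup_a [([573.0, -329.0, 4.0], 0.79), ([543.0, -180.0, 96.0], 0.77), ([408.0, -184.0, -0.0], 0.57)]
```

View pics/wrist3.png

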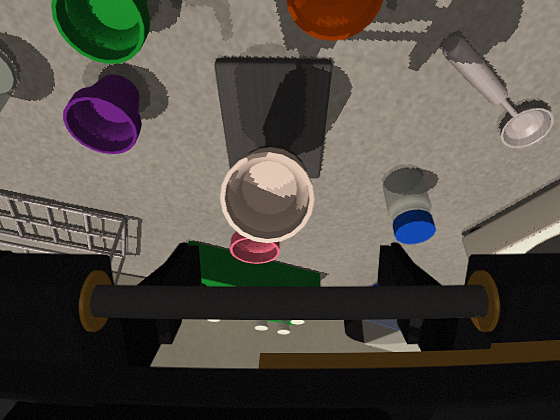

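View pics/side3.png

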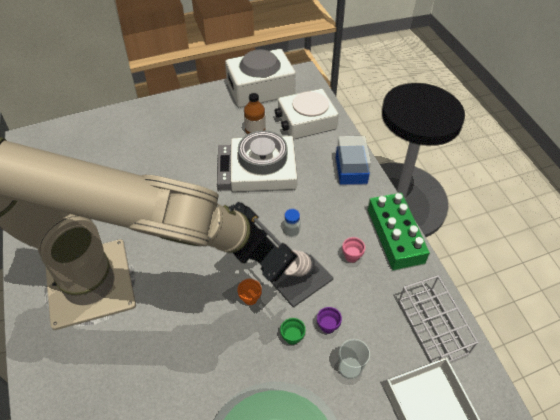

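```bash
python3 -m crank '[{"delta_pos":[0,0,0],"dr":[0.1045,0.037,-0.1418],"hand":0},{"delta_pos":[0,0,0],"dr":[0.1045,0.037,-0.1418],"hand":0},{"delta_pos":[0,0,0],"dr":[0.1045,0.037,-0.1418],"hand":0},{"delta_pos":[0,0,0],"dr":[0.1045,0.037,-0.1418],"hand":0},{"delta_pos":[0,0,0],"dr":[0.1045,0.037,-0.1418],"hand":0},{"delta_pos":[0,0,0],"dr":[0.1045,0.037,-0.1418],"hand":0},{"delta_pos":[0,0,0],"dr":[0.1045,0.037,-0.1418],"hand":0},{"delta_pos":[0,0,0],"dr":[0.1045,0.037,-0.1418],"hand":0},{"delta_pos":[0,0,0],"dr":[0.1045,0.037,-0.1418],"hand":0},{"delta_pos":[0,0,0],"dr":[0.1045,0.037,-0.1418],"hand":0},{"delta_pos":[0,0,0],"dr":[0.1045,0.037,-0.1418],"hand":0},{"delta_pos":[0,0,0],"dr":[0.1045,0.037,-0.1418],"hand":0}]'; cat > tgt.py <<'E'
from h import *
from scipy.spatial.transform import Rotation as Ro
def tilt(lean,az):
    th,ph=np.radians(lean),np.radians(az)
    return np.array([np.sin(th)*np.cos(ph),np.sin(th)*np.sin(ph),np.cos(th)])
def go(pos,R):
    o=r.get_obs(); C=np.array(o["eef_rot"])
    best=None
    d=Ro.from_matrix(R@C.T).as_rotvec()
    print("dpos m",np.round((np.array(pos)-o["position"])/1000,4),"dr",np.round(d,4),"deg",np.degrees(np.linalg.norm(d)).round(1),"rows",np.linalg.norm(d)/0.18, "J",np.round(o["joints"],2))
def graspR(a,sy):
    z=-a; y=np.cross([0,0,1],a); y/=np.linalg.norm(y); y*=sy
    return np.c_[np.cross(y,z),y,z]
E
python3 - <<'E'
from tgt import *
a=tilt(38,199.5); print(graspR(a,1))
rim=np.array([514.4,-191.3,139])
go(rim+60*a,graspR(a,1))
go(rim+60*a,graspR(a,-1))
E
```

```text
clock: 11.18
position: [482.4, -189.2, 204.9]
eef_rot: [[0.106, 0.806, 0.582], [0.918, -0.304, 0.254], [0.382, 0.507, -0.772]]
contact_force: [-0.1, 0.7, -0.2]
finger_gap: 1.001
[[ 0.74281163  0.33380686  0.58034805]
 [ 0.26304339 -0.94264149  0.20551202]
 [ 0.61566148  0.         -0.78801075]]
dpos m [-0.0028 -0.0144 -0.0186] dr [ 0.5322  0.2352 -0.7917] deg 56.3 rows 5.458290719631166 J [-0.08 -0.19  0.71  2.18 -0.64  0.84  0.78]
dpos m [-0.0028 -0.0144 -0.0186] dr [-1.28  -0.491  1.67 ] deg 123.8 rows 12.003796242903519 J [-0.08 -0.19  0.71  2.18 -0.64  0.84  0.78]
```

```bash
python3 -m crank '[{"delta_pos":[0,0,0],"dr":[0.0887,0.0392,-0.132],"hand":0},{"delta_pos":[0,0,0],"dr":[0.0887,0.0392,-0.132],"hand":0},{"delta_pos":[0,0,0],"dr":[0.0887,0.0392,-0.132],"hand":0},{"delta_pos":[0,0,0],"dr":[0.0887,0.0392,-0.132],"hand":0},{"delta_pos":[-0.002,-0.007,-0.009],"dr":[0.0887,0.0392,-0.132],"hand":0},{"delta_pos":[-0.001,-0.007,-0.009],"dr":[0.0887,0.0392,-0.132],"hand":0},{"delta_pos":[0,0,0],"dr":[0,0,0],"hand":0}]'; 
python3 - <<'E'
from tgt import *
a=tilt(38,199.5)
rim=np.array([514.4,-191.3,139])
go(rim+60*a,graspR(a,1))
p=r.capture("wrist"); cv2.imwrite("pics/w4.png",p["image"]); np.savez("w4.npz",**{k:np.array(v) for k,v in p.items()})
for q in ["cup_a_mid","cup_a"]:
        print(q,[(np.round(w(p,x["location"])).tolist(),round(x["confidence"],2)) for x in r.place_of(p,q)[:4]])
for f in ["wrist3.npz","w4.npz"]:
    p=dict(np.load(f)); P=cloud(p).reshape(-1,3); im=p["image"].reshape(-1,3)
    k=(np.abs(P[:,0]-515)<45)&(np.abs(P[:,1]+191)<45)&(P[:,2]>105)&(P[:,2]<165)&(im.min(1)>60)
    t=P[k]; s=(t-rim)@a; rr=np.linalg.norm((t-rim)-np.outer(s,a),axis=1)
    kk=(s>-6)&(s<8)&(rr<36); print(f,len(t),np.histogram(s,np.arange(-45,12,3)))
    top=t[kk]; 
    # plane fit to top edge: rim ring
    from scipy.optimize import least_squares
    def res(v):
        an=tilt(v[3],v[4]); q=t-v[:3]; s=-(q@an); rad=np.linalg.norm(q+np.outer(s,an),axis=1)
        out=np.hypot(rad-31,np.maximum(0,-s)+np.maximum(0,s-15))
        inn=np.hypot(rad-np.where(s<15,28,28-(s-15)*12/37),np.maximum(0,-s)+np.maximum(0,s-32))
        rm=np.hypot(s,np.maximum(0,np.abs(rad-29.5)-1.5))
        fl=np.hypot(s-32,np.maximum(0,rad-22))
        return np.min([out,inn,rm,fl],0)
    f=least_squares(res,[514.4,-191.3,139,38,199.5],loss="soft_l1",f_scale=1); print(f.x.round(1),np.median(f.fun))
E
```

```text
clock: 12.05
position: [479.1, -203.3, 186.3]
eef_rot: [[0.742, 0.338, 0.58], [0.269, -0.941, 0.205], [0.615, 0.003, -0.789]]
contact_force: [0.2, 0.4, -0.4]
finger_gap: 0.999
dpos m [ 0.0005 -0.0003 -0.    ] dr [ 0.0036  0.0001 -0.0046] deg 0.3 rows 0.03252579934635258 J [ 0.06 -0.15  0.58  2.2  -0.67  0.79 -0.16]
cup_a_mid [([573.0, -326.0, 25.0], 0.89), ([404.0, -183.0, 26.0], 0.74), ([453.0, 6.0, -0.0], 0.56), ([526.0, -188.0, 119.0], 0.55)]
cup_a [([413.0, -183.0, 7.0], 0.91), ([543.0, -181.0, 97.0], 0.77), ([574.0, -329.0, -3.0], 0.66)]
wrist3.npz 6007 (array([   0,    0,    0,   51, 1992,  220,  207,  207,  279,  892,  536,
        136,  106,   67,  478,  829,    7,    0]), array([-45, -42, -39, -36, -33, -30, -27, -24, -21, -18, -15, -12,  -9,
        -6,  -3,   0,   3,   6,   9]))
[ 511.2 -192.2  137.8   33.9  199.2] 0.7925579947201555
w4.npz 5822 (array([  79,   76,    4,   65, 1332,  158,  155,  305,  386,  570,  600,
        188,  200,  191,  629,  871,    6,    0]), array([-45, -42, -39, -36, -33, -30, -27, -24, -21, -18, -15, -12,  -9,
        -6,  -3,   0,   3,   6,   9]))
[ 515.6 -191.2  140.6   37.1  198.5] 0.7308644263035848
```

View pics/w4.png

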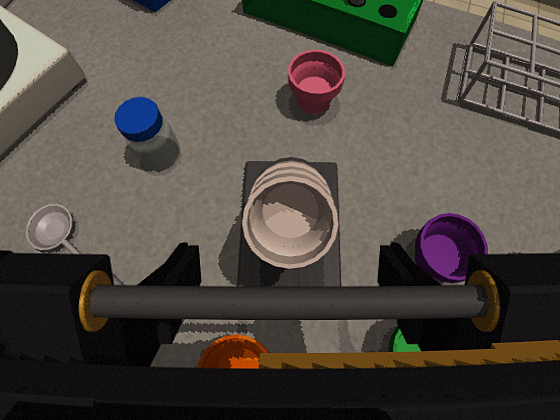

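```bash
python3 -m crank '[{"delta_pos":[0.012,0.004,-0.0155],"dr":[0.0036,0,-0.0046],"hand":0},{"delta_pos":[0.012,0.004,-0.0155],"dr":[0,0,0],"hand":0},{"delta_pos":[0.006,0.0022,-0.008],"dr":[0,0,0],"hand":0},{"delta_pos":[0.006,0.0022,-0.008],"dr":[0,0,0],"hand":0},{"delta_pos":[0.003,0.0011,-0.004],"dr":[0,0,0],"hand":0},{"delta_pos":[0.003,0.0011,-0.004],"dr":[0,0,0],"hand":0},{"delta_pos":[0.002,0.0006,-0.0023],"dr":[0,0,0],"hand":0},{"delta_pos":[0,0,0],"dr":[0,0,0],"hand":0}]' 8; 
python3 - <<'E'
from tgt import *
a=tilt(38,199.5)
rim=np.array([514.6,-191.3,140])
go(rim-14*a,graspR(a,1))
for n,(u,v) in {"wrist":(280,210),"side":(298,260),"scene":(222,195)}.items():
    p=r.capture(n); I=p["image"]
    if n=="wrist": cv2.imwrite("pics/w5.png",I)
    else: cv2.imwrite(f"pics/{n}5.png",cv2.resize(I[v-50:v+50,u-60:u+60],(720,600),interpolation=cv2.INTER_CUBIC))
E
```

```text
clock: 13.2
position: [523.4, -188.0, 129.6]
eef_rot: [[0.742, 0.334, 0.581], [0.263, -0.943, 0.206], [0.616, 0.0, -0.787]]
contact_force: [0.2, 0.6, 0.2]
finger_gap: 0.999
dpos m [-0.0006 -0.0005 -0.0006] dr [-0.0003  0.001   0.0001] deg 0.1 rows 0.005782963421870614 J [-0.01  0.03  0.59  2.21 -0.91  0.69  0.02]
```

View pics/w5.png

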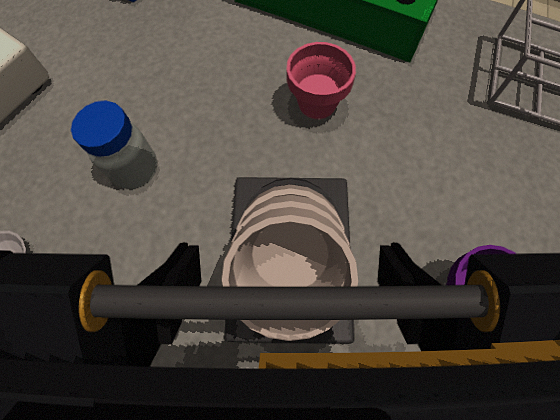

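View pics/scene5.png

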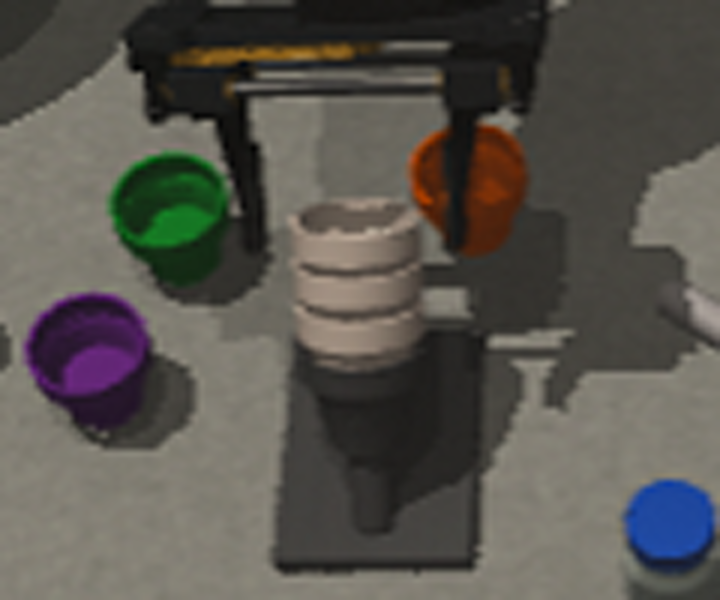

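View pics/side5.png

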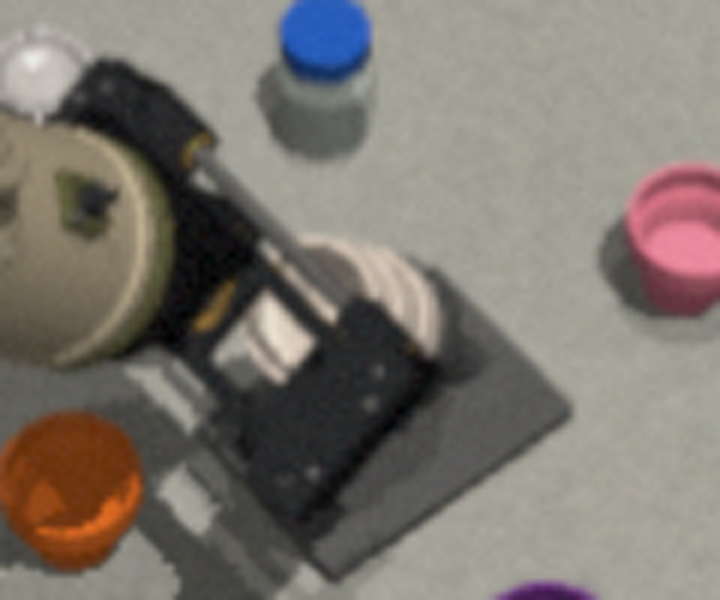

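```bash
python3 -m crank '[{"delta_pos":[0,0,0],"dr":[0,0,0],"hand":40},{"delta_pos":[0,0,0],"dr":[0,0,0],"hand":60},{"delta_pos":[0,0,0],"dr":[0,0,0],"hand":70},{"delta_pos":[0,0,0],"dr":[0,0,0],"hand":80},{"delta_pos":[0,0,0],"dr":[0,0,0],"hand":120},{"delta_pos":[0,0,0],"dr":[0,0,0],"hand":120},{"delta_pos":[0,0,0],"dr":[0,0,0],"hand":120}]' 10; python3 - <<'E'
from h import *
p=r.capture("scene"); u,v=222,195
cv2.imwrite(f"pics/scene6.png",cv2.resize(p["image"][v-50:v+50,u-60:u+60],(720,600),interpolation=cv2.INTER_CUBIC))
E
```

```text
clock: 14.22
position: [523.3, -188.0, 129.6]
eef_rot: [[0.742, 0.334, 0.581], [0.263, -0.943, 0.206], [0.617, 0.0, -0.787]]
contact_force: [-0.2, -0.3, 0.7]
finger_gap: 0.71
```

View pics/scene6.png

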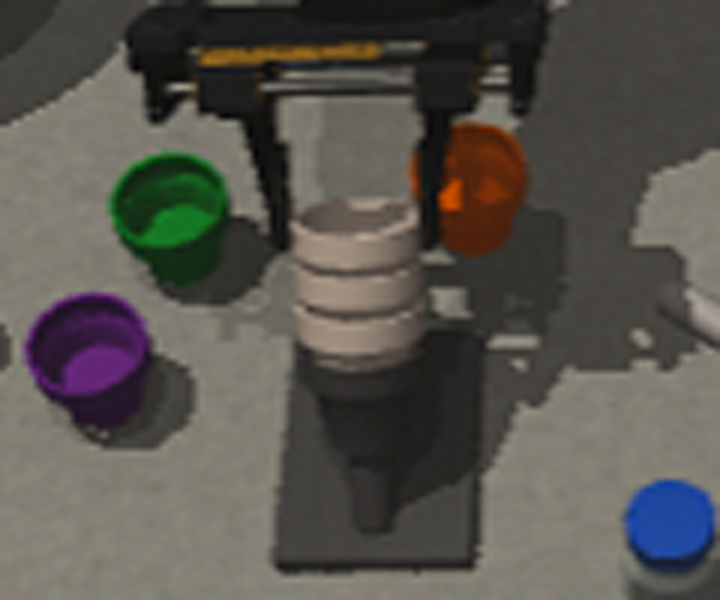

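```bash
python3 -m crank '[{"delta_pos":[-0.0023,-0.0008,0.0032],"dr":[0,0,0],"hand":120},{"delta_pos":[-0.0023,-0.0008,0.0032],"dr":[0,0,0],"hand":120},{"delta_pos":[-0.0023,-0.0008,0.0032],"dr":[0,0,0],"hand":120},{"delta_pos":[-0.0023,-0.0008,0.0032],"dr":[0,0,0],"hand":120},{"delta_pos":[0,0,0],"dr":[0,0,0],"hand":120}]'; python3 - <<'E'
from h import *
p=r.capture("scene"); u,v=222,195
cv2.imwrite(f"pics/scene7.png",cv2.resize(p["image"][v-50:v+50,u-60:u+60],(720,600),interpolation=cv2.INTER_CUBIC))
E
```

```text
clock: 14.9
position: [514.1, -191.3, 142.8]
eef_rot: [[0.742, 0.333, 0.582], [0.263, -0.943, 0.205], [0.617, 0.0, -0.787]]
contact_force: [0.4, -0.3, -1.4]
finger_gap: 0.709
```

View pics/scene7.png

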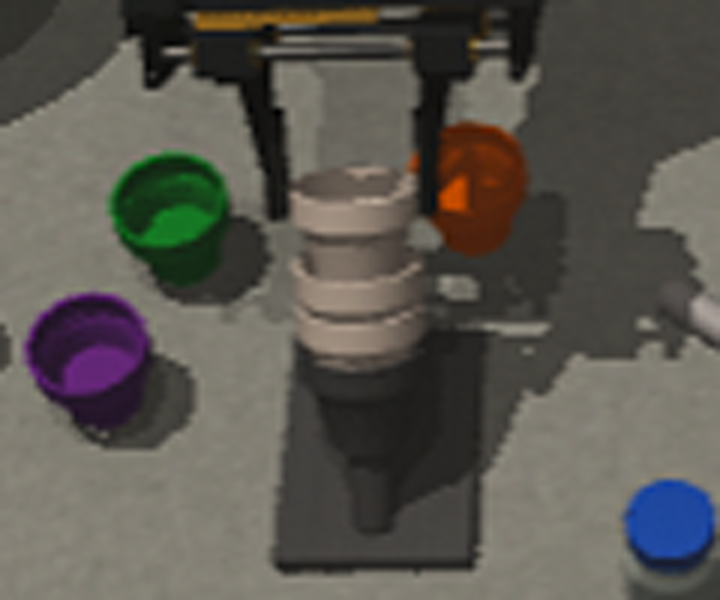

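```bash
python3 -m crank '[{"delta_pos":[-0.0047,-0.0016,0.0063],"dr":[0,0,0],"hand":120},{"delta_pos":[-0.0058,-0.002,0.0079],"dr":[0,0,0],"hand":120},{"delta_pos":[-0.0058,-0.002,0.0079],"dr":[0,0,0],"hand":120},{"delta_pos":[-0.0058,-0.002,0.0079],"dr":[0,0,0],"hand":120},{"delta_pos":[0,0,0.018],"dr":[0,0,0],"hand":120},{"delta_pos":[0,0,0.02],"dr":[0,0,0],"hand":120},{"delta_pos":[0,0,0.02],"dr":[0,0,0],"hand":120},{"delta_pos":[0,0.01,0.01],"dr":[-0.03,0.085,0],"hand":120},{"delta_pos":[0,0.01,0.005],"dr":[-0.04,0.12,0],"hand":120},{"delta_pos":[0.002,0.01,0],"dr":[-0.05,0.14,0],"hand":120},{"delta_pos":[0.004,0.015,0],"dr":[-0.05,0.14,0],"hand":120},{"delta_pos":[0.005,0.02,0],"dr":[-0.0515,0.14,0],"hand":120}]'; python3 - <<'E'
from tgt import *
o=r.get_obs(); C=np.array(o["eef_rot"]); y=C[:,1].copy(); y[2]=0; y/=np.linalg.norm(y); z=np.array([0,0,-1.])
go([584,247.5,250],np.c_[np.cross(y,z),y,z])
p=r.capture("scene"); cv2.imwrite(f"pics/scene8.png",p["image"])
E
```

```text
clock: 16.45
position: [503.1, -134.5, 246.9]
eef_rot: [[0.944, 0.33, -0.001], [0.33, -0.944, -0.004], [-0.002, 0.003, -1.0]]
contact_force: [-0.2, -0.7, -1.1]
finger_gap: 0.713
dpos m [0.0809 0.382  0.0031] dr [ 0.0036 -0.0007  0.    ] deg 0.2 rows 0.020341956823469835 J [-0.03  0.08  0.21  1.71 -0.01  1.35 -1.05]
```

View pics/scene8.png

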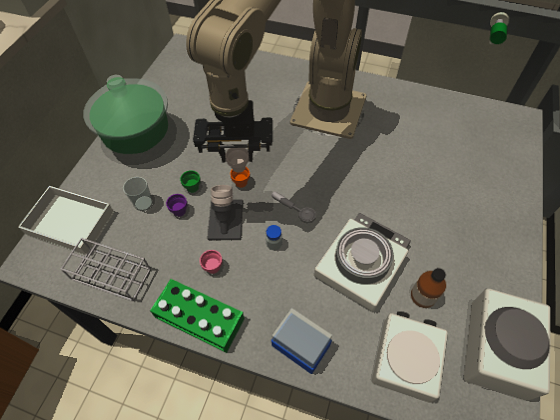

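```bash
python3 -m crank '[{"delta_pos":[0.005,0.02,0],"dr":[0,0,0.05],"hand":120},{"delta_pos":[0.007,0.034,0],"dr":[0,0,0.05],"hand":120},{"delta_pos":[0.007,0.034,0],"dr":[0,0,0.05],"hand":120},{"delta_pos":[0.007,0.034,0],"dr":[0,0,0.05],"hand":120},{"delta_pos":[0.007,0.034,0],"dr":[0,0,0.05],"hand":120},{"delta_pos":[0.007,0.034,0],"dr":[0,0,0.05],"hand":120},{"delta_pos":[0.007,0.034,0],"dr":[0,0,0.05],"hand":120},{"delta_pos":[0.007,0.034,0],"dr":[0,0,0.05],"hand":120},{"delta_pos":[0.007,0.034,0],"dr":[0,0,0.05],"hand":120},{"delta_pos":[0.007,0.034,0],"dr":[0,0,0.05],"hand":120},{"delta_pos":[0.007,0.03,0],"dr":[0,0,0],"hand":120},{"delta_pos":[0.005,0.02,0],"dr":[0,0,0],"hand":120}]'; python3 - <<'E'
from tgt import *
o=r.get_obs(); C=np.array(o["eef_rot"]); y=C[:,1].copy(); y[2]=0; y/=np.linalg.norm(y); z=np.array([0,0,-1.])
go([584,247.5,180],np.c_[np.cross(y,z),y,z])
for n in ["side","wrist"]:
    p=r.capture(n); cv2.imwrite(f"pics/{n}9.png",p["image"]); np.savez(f"{n}9.npz",**{k:np.array(v) for k,v in p.items()})
    for q in ["pan_top","cup_a_mid","cup_a"]:
        print(n,q,[(np.round(w(p,x["location"])).tolist(),round(x["confidence"],2)) for x in r.place_of(p,q)[:5]])
    I=p["image"]
    if n=="side": cv2.imwrite("pics/side9z.png",cv2.resize(I[60:220,160:360],(800,600),interpolation=cv2.INTER_CUBIC))
E
```

```text
clock: 18.0
position: [583.0, 244.8, 245.0]
eef_rot: [[0.666, 0.746, 0.001], [0.746, -0.666, 0.001], [0.001, -0.0, -1.0]]
contact_force: [-0.2, 1.0, 0.0]
finger_gap: 0.714
dpos m [ 0.001   0.0027 -0.065 ] dr [-0.0008  0.0006  0.    ] deg 0.1 rows 0.005759910353777375 J [-0.41  0.34 -0.07  1.41  0.02  1.4  -1.22]
side pan_top [([583.0, 247.0, 105.0], 0.61)]
side cup_a_mid [([409.0, -182.0, 22.0], 0.87), ([552.0, -179.0, 87.0], 0.32)]
side cup_a [([580.0, 237.0, 206.0], 0.9), ([403.0, -182.0, -0.0], 0.87), ([573.0, -327.0, 1.0], 0.69)]
wrist pan_top [([585.0, 245.0, 108.0], 0.84), ([582.0, 235.0, 231.0], 0.55)]
wrist cup_a_mid [([580.0, 237.0, 234.0], 0.95)]
wrist cup_a [([577.0, 238.0, 207.0], 0.77)]
```

View pics/side9z.png

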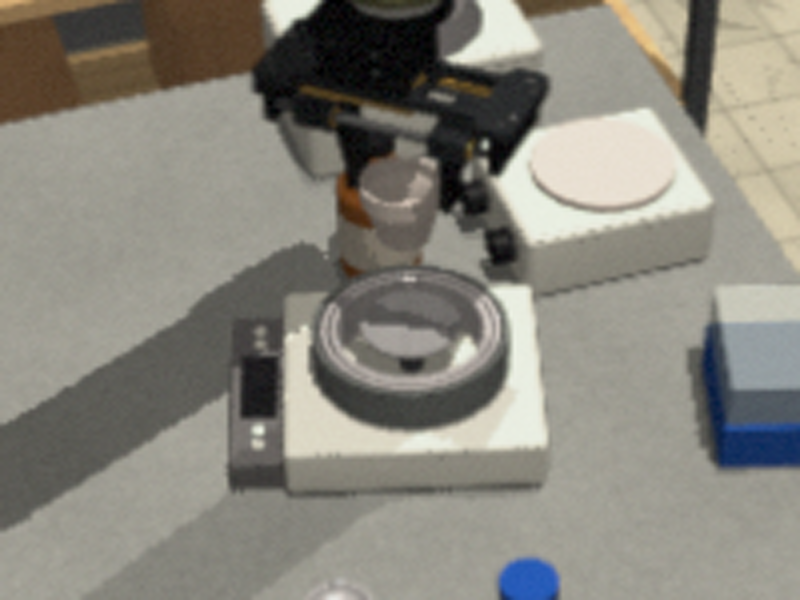

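View pics/wrist9.png

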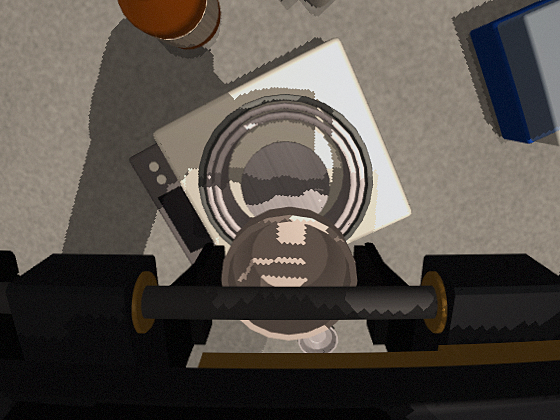

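```bash
python3 -m crank '[{"delta_pos":[0,0,-0.02],"dr":[0,0,0],"hand":120},{"delta_pos":[0,0,-0.02],"dr":[0,0,0],"hand":120},{"delta_pos":[0,0,0],"dr":[0,0,0],"hand":120},{"delta_pos":[0,0,0],"dr":[0,0,0],"hand":120}]'; cat > fitcup.py <<'E'
from tgt import *
from scipy.optimize import least_squares
def fit(shots,c0,names=("wrist","side","scene"),show=True):
    T=[];c0=np.array(c0,float) # rim centre guess
    for n in names:
        p=shots[n]; P=cloud(p).reshape(-1,3)
        im=p["image"].reshape(-1,3).astype(int)
        ms=[m for m in r.masks_of(p,"cup_a")]
        best=None
        for m in ms:
            M=cv2.erode(m["mask"].astype(np.uint8),np.ones((2,2))).ravel()>0
            if M.sum()<20: continue
            q=P[M]; q=q[np.isfinite(q).all(1)]
            if len(q)>10 and np.linalg.norm(np.median(q,0)-(c0-[0,0,25]))<40: best=q; break
        if best is None: print(n,"none"); continue
        q=best; q=q[(np.abs(q-(c0-[0,0,26]))<[45,45,35]).all(1)]
        print(n,len(q),np.median(q,0).round(1)); T.append((n,q))
    def mk(t):
        def res(v):
            an=np.array([v[3],v[4],1]); an/=np.linalg.norm(an)
            q=t-v[:3]; s=-(q@an); rad=np.linalg.norm(q+np.outer(s,an),axis=1)
            out=np.hypot(rad-np.where(s<15,31,31-(s-15)*12/37),np.maximum(0,-s)+np.maximum(0,s-52))
            inn=np.hypot(rad-np.where(s<15,28,28-(s-15)*12/37),np.maximum(0,-s)+np.maximum(0,s-32))
            fl=np.hypot(s-32,np.maximum(0,rad-22)); ft=np.hypot(s-52,np.maximum(0,rad-19))
            return np.min([out,inn,fl],0)
        return res
    for n,t in T+[("all",np.vstack([x[1][::max(1,len(x[1])//400)] for x in T]))]:
        f=least_squares(mk(t),[*c0,0,0],loss="soft_l1",f_scale=1.5,x_scale=[1,1,1,.03,.03])
        v=f.x; an=np.array([v[3],v[4],1]); an/=np.linalg.norm(an)
        print(n,"rim",v[:3].round(1),"foot",(v[:3]-52*an).round(1),"tilt deg",np.degrees(v[3:]).round(1),"med",np.median(f.fun).round(2))
E
python3 - <<'E'
from fitcup import *
o=r.get_obs(); print(o["position"],o["contact_force"],np.round(np.array(o["eef_rot"])[:,2],4))
sh={}
for n in ["wrist","side","scene"]:
    p=r.capture(n); sh[n]=p; cv2.imwrite(f"pics/{n}10.png",p["image"]); np.savez(f"{n}10.npz",**{k:np.array(v) for k,v in p.items()})
    for q in ["cup_a_mid","cup_a"]:
        print(n,q,[(np.round(w(p,x["location"])).tolist(),round(x["confidence"],2)) for x in r.place_of(p,q)[:5]])
fit(sh,np.array(o["position"])+[0,0,14])
E
```

```text
clock: 18.9
position: [583.5, 242.0, 206.5]
eef_rot: [[0.668, 0.744, 0.002], [0.744, -0.668, 0.001], [0.002, 0.001, -1.0]]
contact_force: [-0.3, 0.2, -0.5]
finger_gap: 0.711
[583.46025655 241.98664854 206.50265962] [-0.33008458  0.18138414 -0.48687841] [ 0.0024  0.001  -1.    ]
wrist cup_a_mid [([579.0, 238.0, 194.0], 0.87)]
wrist cup_a [([578.0, 238.0, 168.0], 0.82)]
side cup_a_mid [([414.0, -184.0, 22.0], 0.85), ([584.0, 240.0, 196.0], 0.7), ([569.0, -326.0, 25.0], 0.61)]
side cup_a [([572.0, -326.0, 0.0], 0.9), ([409.0, -185.0, 2.0], 0.84), ([581.0, 238.0, 171.0], 0.73)]
scene cup_a_mid [([573.0, -327.0, 26.0], 0.85), ([409.0, -183.0, 24.0], 0.76), ([543.0, -180.0, 99.0], 0.58), ([583.0, 241.0, 193.0], 0.57), ([582.0, -446.0, 6.0], 0.24)]
scene cup_a [([575.0, -325.0, -0.0], 0.79), ([408.0, -185.0, 2.0], 0.66), ([578.0, 238.0, 167.0], 0.56)]
wrist 9565 [580.6 239.  197.7]
side 341 [582.1 243.9 202.6]
scene 143 [589.2 255.2 203.8]
wrist rim [582.7 241.6 219.6] foot [582.3 240.1 167.6] tilt deg [0.4 1.6] med 0.68
side rim [582.2 238.9 223.2] foot [581.7 239.9 171.2] tilt deg [ 0.6 -1.1] med 1.09
scene rim [583.5 237.5 220.7] foot [582.7 232.  169. ] tilt deg [0.9 6.1] med 0.94
all rim [581.6 239.1 220.2] foot [581.2 238.5 168.2] tilt deg [0.4 0.7] med 1.0
```

```bash
python3 -m crank '[{"delta_pos":[0.002,0.0075,-0.01],"dr":[0,0,0],"hand":120},{"delta_pos":[0,0,-0.015],"dr":[0,0,0],"hand":120},{"delta_pos":[0,0,-0.015],"dr":[0,0,0],"hand":120},{"delta_pos":[0,0,-0.008],"dr":[0,0,0],"hand":120},{"delta_pos":[0,0,-0.004],"dr":[0,0,0],"hand":120},{"delta_pos":[0,0,0],"dr":[0,0,0],"hand":120},{"delta_pos":[0,0,0],"dr":[0,0,0],"hand":120}]'
python3 - <<'E'
from fitcup import *
o=r.get_obs(); print(o["position"],o["contact_force"],np.round(np.array(o["eef_rot"])[:,2],4))
sh={}
for n in ["wrist","side","scene"]:
    p=r.capture(n); sh[n]=p; cv2.imwrite(f"pics/{n}11.png",p["image"]); np.savez(f"{n}11.npz",**{k:np.array(v) for k,v in p.items()})
fit(sh,np.array(o["position"])+[0,0,14])
I=sh["side"]["image"]; cv2.imwrite("pics/side11z.png",cv2.resize(I[80:220,180:360],(720,560),interpolation=cv2.INTER_CUBIC))
E
```

```text
clock: 20.38
position: [585.3, 249.9, 154.0]
eef_rot: [[0.668, 0.744, 0.002], [0.744, -0.668, 0.001], [0.002, 0.001, -1.0]]
contact_force: [-0.2, 0.3, -0.1]
finger_gap: 0.711
[585.32850719 249.86768812 153.96975247] [-0.18761544  0.2982428  -0.12216738] [ 0.0021  0.001  -1.    ]
wrist 9586 [582.5 246.9 145.1]
side 325 [583.4 251.9 150.5]
scene 101 [598.6 264.4 152.4]
wrist rim [584.6 249.5 167.1] foot [584.2 248.  115.1] tilt deg [0.5 1.6] med 0.65
side rim [583.1 245.9 170.9] foot [583.8 246.9 118.9] tilt deg [-0.8 -1. ] med 1.14
scene rim [584.9 247.  169.9] foot [585.6 238.5 118.6] tilt deg [-0.8  9.5] med 0.8
all rim [583.4 246.9 167.5] foot [582.7 245.5 115.6] tilt deg [0.7 1.6] med 0.92
```

View pics/side11z.png

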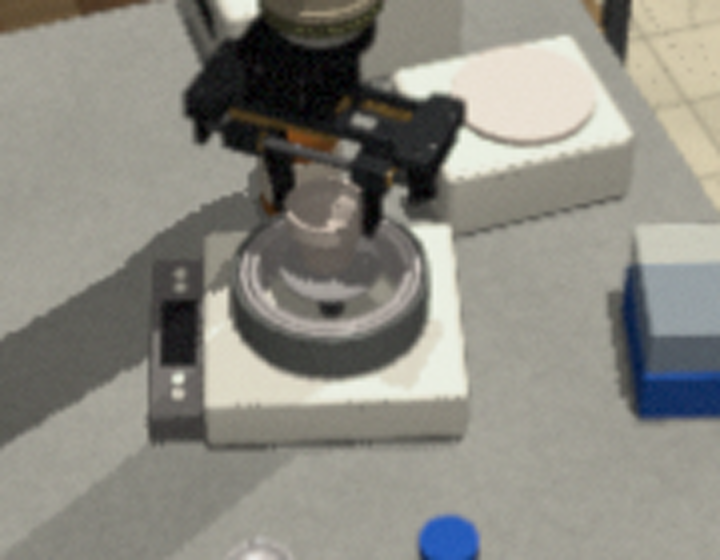

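View pics/wrist11.png

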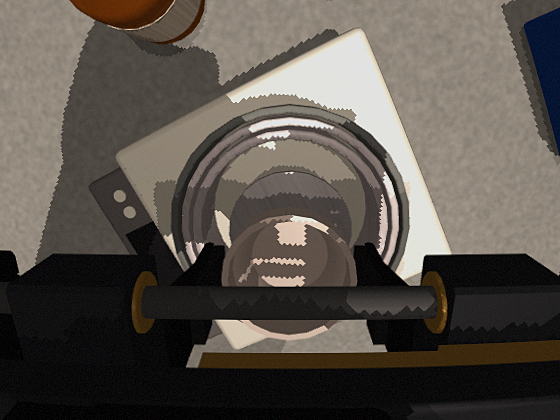

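```bash
python3 -m crank '[{"delta_pos":[0,0,-0.004],"dr":[0,0,0],"hand":120},{"delta_pos":[0,0,-0.003],"dr":[0,0,0],"hand":120},{"delta_pos":[0,0,-0.001],"dr":[0,0,0],"hand":120},{"delta_pos":[0,0,0],"dr":[0,0,0],"hand":120}]'; python3 -m crank '[{"delta_pos":[0,0,-0.001],"dr":[0,0,0],"hand":120},{"delta_pos":[0,0,0],"dr":[0,0,0],"hand":120}]';  python3 -m crank '[{"delta_pos":[0,0,-0.001],"dr":[0,0,0],"hand":120},{"delta_pos":[0,0,0],"dr":[0,0,0],"hand":120}]'
```

```text
clock: 21.18
position: [585.0, 249.7, 145.3]
eef_rot: [[0.668, 0.744, 0.001], [0.744, -0.668, 0.001], [0.001, 0.0, -1.0]]
contact_force: [-0.1, -1.1, -0.2]
finger_gap: 0.712
clock: 21.42
position: [585.2, 249.8, 144.7]
eef_rot: [[0.668, 0.744, 0.002], [0.744, -0.668, 0.001], [0.002, 0.001, -1.0]]
contact_force: [-1.4, 0.8, 2.1]
finger_gap: 0.711
clock: 21.68
position: [585.3, 249.8, 144.6]
eef_rot: [[0.668, 0.744, 0.002], [0.744, -0.668, 0.001], [0.002, 0.001, -1.0]]
contact_force: [-2.6, -1.7, 7.7]
finger_gap: 0.71
```

```bash
python3 -m crank '[{"delta_pos":[0,0,0.001],"dr":[0,0,0],"hand":120},{"delta_pos":[0,0,0],"dr":[0,0,0],"hand":74},{"delta_pos":[0,0,0],"dr":[0,0,0],"hand":68},{"delta_pos":[0,0,0],"dr":[0,0,0],"hand":55},{"delta_pos":[0,0,0],"dr":[0,0,0],"hand":30},{"delta_pos":[0,0,0],"dr":[0,0,0],"hand":0},{"delta_pos":[0,0,0],"dr":[0,0,0],"hand":0},{"delta_pos":[0,0,0],"dr":[0,0,0],"hand":0},{"delta_pos":[0,0,0.008],"dr":[0,0,0],"hand":0},{"delta_pos":[0,0,0.02],"dr":[0,0,0],"hand":0},{"delta_pos":[0,0,0.04],"dr":[0,0,0],"hand":0},{"delta_pos":[0,0,0.04],"dr":[0,0,0],"hand":0}]' 3
python3 -m crank '[{"delta_pos":[-0.03,0,0.03],"dr":[0,0,0],"hand":0},{"delta_pos":[-0.04,0,0.03],"dr":[0,0,0],"hand":0},{"delta_pos":[-0.04,0,0],"dr":[0,0,0],"hand":0},{"delta_pos":[0,0,0],"dr":[0,0,0],"hand":0}]'
python3 - <<'E'
from fitcup import *
from rims import rims
sh={}
for n in ["wrist","side","scene"]:
    p=r.capture(n); sh[n]=p; cv2.imwrite(f"pics/{n}12.png",p["image"])
try: fit(sh,[584,247.5,157])
except Exception as e: print(e)
for n in ["side","scene"]:
    p=r.capture(n)
    for q in ["inner_rim","middle_rim","pan_top","cup_a","cup_b_mid","jar","bottle","beaker","spoon","cup_holder"]:
        print(n,q,[(np.round(w(p,x["location"])).tolist(),round(x["confidence"],2)) for x in r.place_of(p,q)[:4]])
for n in ["side","scene","wrist"]: rims(n)
I=sh["side"]["image"]; cv2.imwrite("pics/side12z.png",cv2.resize(I[80:220,180:360],(720,560),interpolation=cv2.INTER_CUBIC))
E
```

```text
clock: 23.18
position: [584.9, 249.7, 254.2]
eef_rot: [[0.668, 0.744, 0.001], [0.744, -0.668, 0.001], [0.001, 0.001, -1.0]]
contact_force: [0.7, -0.4, 0.9]
finger_gap: 0.999
clock: 23.68
position: [473.1, 250.6, 314.3]
eef_rot: [[0.666, 0.746, 0.003], [0.746, -0.666, 0.002], [0.004, 0.001, -1.0]]
contact_force: [0.5, -0.5, 0.6]
finger_gap: 0.996
wrist 4061 [585.4 242.3 137.8]
side 346 [584.2 252.2 140.3]
scene 472 [574.9 247.5 139. ]
wrist rim [579.4 247.6 157.3] foot [578.8 248.2 105.3] tilt deg [ 0.6 -0.6] med 0.83
side rim [581.5 244.3 159.3] foot [582.4 246.2 107.4] tilt deg [-1.  -2.1] med 1.1
scene rim [585.6 244.8 157.4] foot [586.1 246.  105.4] tilt deg [-0.6 -1.3] med 1.05
all rim [582.5 245.2 157.8] foot [583.5 246.  105.8] tilt deg [-1.1 -0.9] med 1.2
side inner_rim [([585.0, 246.0, 103.0], 0.66)]
side middle_rim [([590.0, 252.0, 102.0], 0.7)]
side pan_top [([582.0, 247.0, 102.0], 0.78)]
side cup_a [([570.0, -327.0, 1.0], 0.9), ([582.0, 246.0, 105.0], 0.56)]
side cup_b_mid [([719.0, -150.0, 26.0], 0.82), ([475.0, -326.0, 28.0], 0.82), ([539.0, -184.0, 99.0], 0.66)]
side ja
[... 1747 characters left out ...]
g [(-180, [102.0, 102.5], 30), (-120, [102.0, 102.5], 48), (-60, [101.5, 102.6], 49), (0, [101.2, 102.4], 44), (60, [101.8, 102.2], 45), (120, [100.1, 100.8], 29)]
wrist inner [(-180, [100.5, 100.9], 309), (-120, [100.6, 101.0], 288), (-60, [100.6, 101.1], 338), (0, [100.6, 101.1], 458), (60, [100.6, 101.2], 414), (120, [100.7, 101.1], 354)]
wrist mid [(-180, [100.6, 100.9], 281), (-120, [100.7, 101.0], 254), (-60, [100.8, 101.2], 297), (0, [100.8, 101.2], 372), (60, [100.8, 101.5], 393), (120, [100.7, 101.3], 331)]
wrist ring [(-180, [100.6, 101.0], 317), (-120, [100.6, 101.1], 274), (-60, [100.8, 101.5], 330), (0, [100.7, 101.2], 415), (60, [100.9, 101.3], 427), (120, [100.7, 101.2], 365)]
```

View pics/side12z.png

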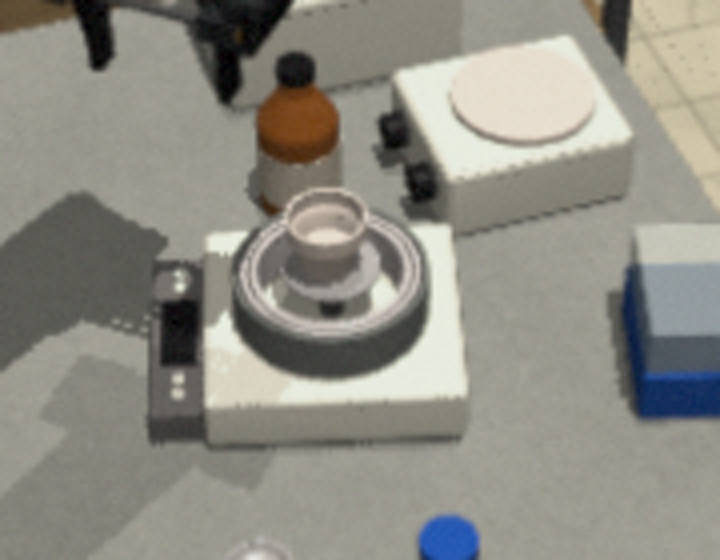

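View pics/wrist12.png

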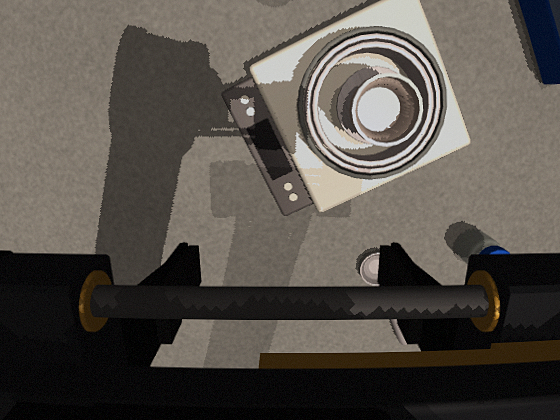

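View pics/scene12.png

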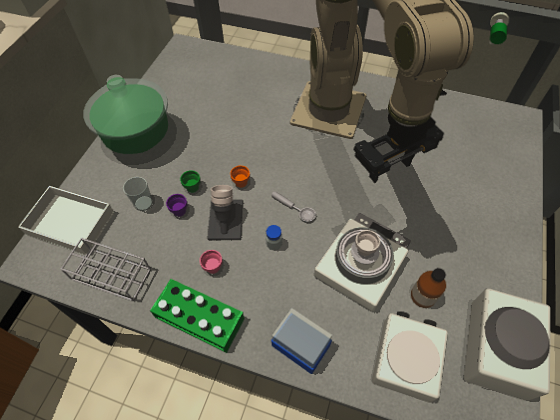

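```bash
python3 - <<'E'
from h import *
from scipy.optimize import least_squares
for n in ["wrist","scene","side"]:
    p=r.capture(n); q=cloud(p).reshape(-1,3); d=np.hypot(q[:,0]-584,q[:,1]-247.5)
    dz={"wrist":0,"scene":1,"side":1.5}[n]
    for nm,m,R in [("rim",(d<42)&(q[:,2]>154.5+dz),29.5),("ringtop",(d>50)&(d<80)&(q[:,2]>98.5+dz),None)]:
        t=q[m]
        if R: f=least_squares(lambda v:np.hypot(t[:,0]-v[0],t[:,1]-v[1])-R,[584,247],loss="soft_l1").x
        else:
            f=least_squares(lambda v:np.hypot(*(t[:,:2]-v).T)-np.array([59,66.5,73.5])[np.argmin(np.abs(np.hypot(*(t[:,:2]-v).T)[:,None]-[59,66.5,73.5]),1)],[584,247],loss="soft_l1").x
        print(n,nm,len(t),f.round(1))
E
```

```text
wrist rim 1792 [575.7 244.5]
wrist ringtop 29197 [584. 249.]
scene rim 235 [580.2 242.1]
scene ringtop 3739 [581.9 250.9]
side rim 75 [580.1 242.7]
side ringtop 579 [583.3 245.5]
```

```bash
python3 - <<'E'
from h import *
def pr(p,X): return cv2.projectPoints(np.array(X,float),np.array(p["rvec"],float),np.array(p["tvec"],float),np.array(p["intrinsics"],float),np.array(p["distortion"],float))[0].reshape(-1,2)
th=np.linspace(0,2*np.pi,90)
def circ(c,R,z): return np.c_[c[0]+R*np.cos(th),c[1]+R*np.sin(th),0*th+z]
W={"wrist":(290,15,160,160,5),"side":(215,90,100,100,6),"scene":(310,200,110,100,6)}
out=[]
for n in W:
    p=r.capture(n); np.savez(f"{n}13.npz",**{k:np.array(v) for k,v in p.items()})
    u,v,ww,hh,s=W[n]; I=cv2.resize(p["image"][v:v+hh,u:u+ww],None,fx=s,fy=s,interpolation=cv2.INTER_CUBIC)
    for c,R,z,col in [((584,247.5),76,100,(0,255,0)),((584,247.5),56,100,(0,255,0)),((584,247.5),31,157,(0,0,255)),((579,243.5),31,157,(255,0,0))]:
        q=((pr(p,circ(c,R,z))-[u,v]+.5)*s).astype(int); cv2.polylines(I,[q.reshape(-1,1,2)],True,col,1)
    cv2.imwrite(f"pics/ov_{n}.png",I[:600])
E
```

```text
(no output)
```

View pics/ov_wrist.png

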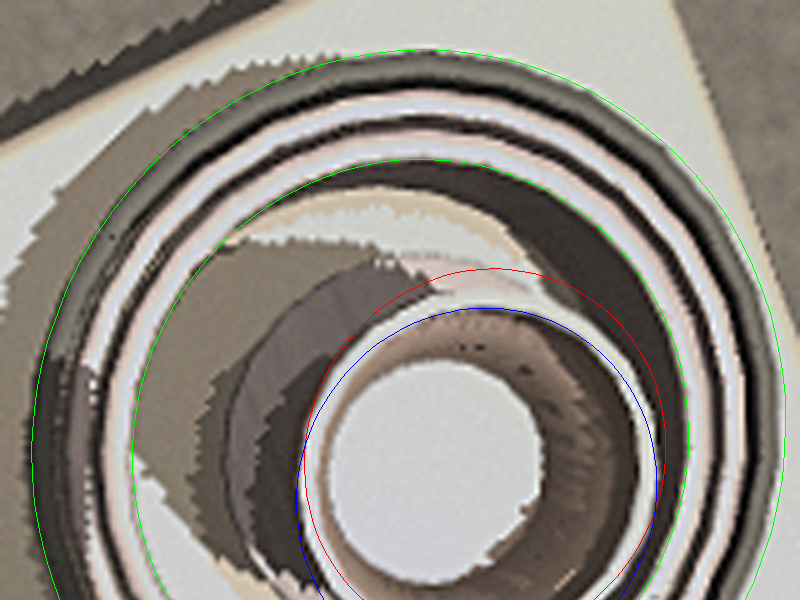

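View pics/ov_side.png

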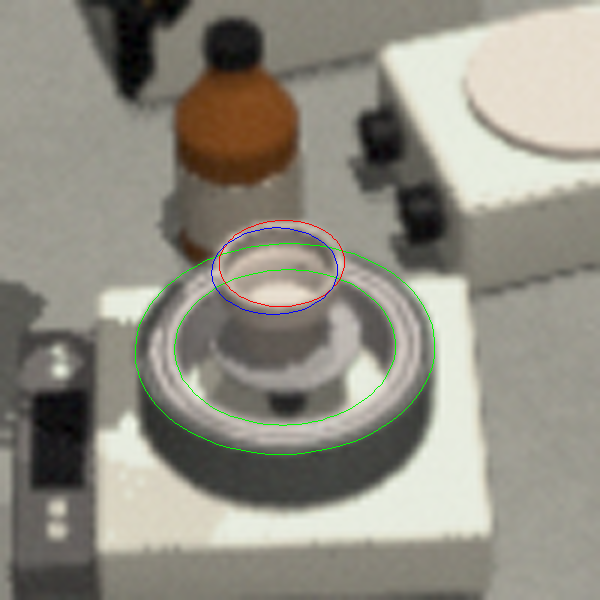

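View pics/ov_scene.png

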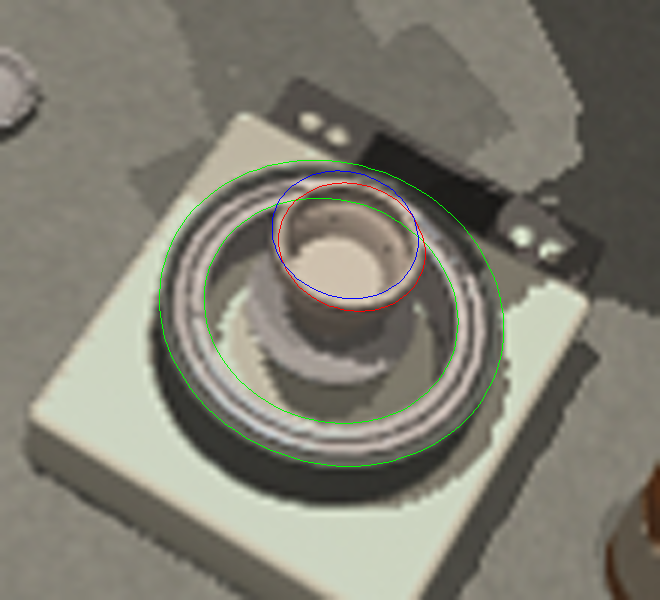

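```bash
python3 - <<'E'
from station import r
print(r.get_obs()["clock"]); print(r.finish_job())
E
```

```text
25.525
the job is handed in; nothing more can be done
None
```

The job was handed in at about 25.5 s of the 62 s allowed. All my checks passed except the cup-centring ones, which didn't fully agree.

- **Draught shield:** I pushed the inner sleeve home first, then both sleeves together until they stopped. In the wrist depth image the inner, middle and fixed rims all read about 100.6–101.5 mm, so they are flush.
- **Stack:** I gripped only the top cup by its band and drew it out along its leaning axis. The pictures afterwards show the other two cups still nested in the holder.
- **Cup on the pan:** I set the cup down with a contact force of about 8 N and released it. It stands upright to within 1–2°, with its foot at about 105 mm.
- **Cup centring:** The combined estimate of the foot is (583.5, 246), against a pan centre of about (584, 247.5). The single-camera estimates of the foot and rim ranged from about 2 to 9 mm off centre. Drawing the expected circles over the pictures suggested 2–3 mm, so I left the cup where it was.
- **Other objects:** The jar, bottle, beaker, spoon and holder are where they started, within the networks' accuracy of about 4 mm. The robot was clear of everything at hand-in.

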